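# Load the warming block and hold the probe in its well

## Robot

A 7-joint arm with a two-finger parallel gripper is mounted at the origin on the work surface. World frame = base frame: x ahead of the robot, y to its left, z up, the work surface at z = 0. Lengths are in m, angles in rad, forces in N, time in s.
With the tool pointing down it reaches from about 0.425 to 1.025 m from the base axis. Payload 9.4 kg.
Tool frame: the origin (TCP) lies at the very end of the fingers, on their centre line; the grasp point (between the pads) lies 19 mm behind it; z points along the fingers, y is the direction in which the jaws open and shut (so a half turn about z gives the same grasp; the last joint's range is limited). The gripper opens to 85 mm and grips with 20 to 120 N. Pads are 22 mm wide; open, the fingers measure 114 mm over their backs; the gripper's body (76 mm by 85 mm) begins 54 mm behind the grasp point. The pads swing forward as they close: fully open they stand 13 mm farther back than shut.
Start: joints at [1.164, 0.599, -0.003, 1.599, 0.002, 0.943, -0.08], TCP at [0.235, -0.686, 0.231] pointing down, gripper open.
Joint ranges: [-2.57, 2.57], [-0.35, 1.97], [-1.29, 1.29], [0.11, 2.56], [-1.05, 4.19], [0.11, 1.86], [-2.63, 2.63]. Speed limits (rad/s): [2.22, 2.22, 3.01, 3.01, 3.14, 3.14, 3.14].

## Interface

Orientations are given as a 3x3 rotation matrix whose columns are the frame's x, y, z axes.
In Python, from workcell import env gives the robot as it stands.
- The arm moves only by the shell command python3 -m jog 'ROWS' [OPENING]. ROWS is JSON, a list of rows, each a list of 2 entries, a list of its own where there are three numbers: the shift along the tool's x, y, z in m, then the turn, a rotation vector about the tool's x, y, z in rad. A call has exactly 5 rows; each row shifts and turns the pose as measured when the row begins, along the tool's axes as they then stand; what a row does not reach is not made up. A row lasts 1/10 s, in which the tool goes at most 50 mm and 8.59 degrees, less where a joint would pass 70% of its speed; a pose out of reach is approached as far as the arm can. A call with a gripper value outside its range is refused whole. OPENING is the opening, from 0 (shut) to 1 (fully open), set as the call begins (- or left out, the last holds). The fingers move at their own pace and stop on an object; the grip force is fixed at half the most. Time passes only in rows, so rows that do not move let the fingers close, or fill a call up. It gives the time, the measured TCP pose, the force and the opening at its end, in the units of the state.
- env.sense(): the state, without advancing time (a new reading comes with each control period).
- env.grab_frame(name): name is "scene" or "top"; returns a dict with "pixels" (480x640x3 uint8, red, green, blue), "range_z" (480x640 float32, m along the optical axis (not along the pixel's ray), 0 where there is no reading), "camera_matrix" (3x3 intrinsics, pixels), "position" and "attitude" of the camera in the world. Camera axes: x right, y up, looking along -z (the intrinsics and any distortion apply to the point x, -y, -z); pixel columns grow to the right and rows downward; lengths in m; the calibration is good to about 2 mm. A picture is of the moment at which its call begins.
- env.close_job(): hands the job in, once; it reports no verdict.
The state is a dict: "time": time; "joint_positions": joint angles; "dq": joint speeds; "effort": joint torques, N m; "position": TCP position; "tcp_rot": TCP orientation; "ft_force": force on the tool from outside, world axes, zero at the start; "wrist_torque": the same for the moment, N m; "grip_width": finger opening in m.
Only numpy, scipy, OpenCV 4.12 (cv2) and the standard library are available. Lean on these libraries where they do the work, as an engineer would, in place of code of your own. Each camera call takes 0.05 s, during which the arm holds its last target.

## Task

First stand the two loose vials in the warming block, each right down in the free hole of the row that matches its length: the long one among the long vials, the short one among the short. Then draw the probe out of its stand by its handle and lower its stem through the guide ring until the tip is half-way down the well below, never letting the probe touch the ring or the block, and finish while still holding it there: still, upright and centred. Leave everything else on the bench where it is.

Things in the scene. Friction and masses are not known exactly. Their poses are not given: they have to be found in the camera images.
- vial_short_mid (a point): The short loose vial: upright amber cylinder with a white cap of the same width, 18 mm across, 70 mm long, about 30 g, standing loose on the bench. Point at its centre, half-way up (35 mm above its foot); z up its length.
- vial_long_mid (a point): The long loose vial: just like the short one but 105 mm long. Point at its centre, half-way up (52.5 mm above its foot); z up its length.
- warmer: Aluminium warming block fixed to the bench, 130 mm (its x) by 280 mm (its y) by 50 mm high. Origin under its centre, at bench level. Two rows of vials run along its y, 64 mm apart: the row nearer the robot holds two fixed short vials (standing 40 mm out of the block), the far row two fixed long vials (75 mm out). Each row has one free hole, 55 mm from the nearest fixed vial of its row. At its +y end stands a steel guide ring on a bracket, over a well in the block.
- short_hole (a point): The free hole in the row of short vials: centre of its mouth, at the block's top face (50 mm above the bench). Hole 22.5 mm wide, 30 mm deep, flat floor; a seated short vial stands 40 mm out.
- long_hole (a point): The free hole in the row of long vials: centre of its mouth, at the block's top face. Hole 22.5 mm wide, 30 mm deep, flat floor; a seated long vial stands 75 mm out.
- guide (a point): The guide ring's bore: centre of its upper edge, 100 mm above the bench. Upright bore 20 mm across, 20 mm long; the ring is 36 mm across outside and its bracket is on the block's +y side. Its lower edge is 30 mm above the block.
- well (a point): The well straight under the guide ring: centre of its mouth at the block's top face, 50 mm above the bench. 24.5 mm wide, 30 mm deep.
- stand: Grey probe stand fixed to the bench, 64 x 64 x 110 mm high, with an upright hole 12 mm wide right through its middle. Origin under its centre. The probe stands in it, the underside of its handle resting on the stand's top.
- probe_handle (a point): The temperature probe's handle: black square bar, 20 x 20 mm and 70 mm long, sides along this frame's x and y, z up the probe. Point at the handle's centre, 135 mm above the probe's tip. Below the handle a straight steel stem, 8 mm across, sticks out 100 mm. The whole weighs about 80 g; the stem must be drawn 100 mm up to leave the stand.
- probe_tip (a point): The lower end of the probe's stem, on its axis, 100 mm below the handle's underside.
- dish: Bystander, to be left alone: closed petri dish, 88 mm across, 15 mm high. Origin at the centre of its underside.
- timer: Bystander, to be left alone: white bench timer, 60 x 75 x 22 mm. Origin at the centre of its underside.
- bottle: Bystander, to be left alone: glass bottle, 70 mm across, 140 mm high. Origin at the centre of its underside.
- tipbox: Bystander, to be left alone: blue box with clear lid, 85 x 125 x 70 mm. Origin at the centre of its underside.
- jar: Bystander, to be left alone: white jar with blue cap, 64 mm across, 70 mm high. Origin at the centre of its underside.
- cap: Bystander, to be left alone: loose white cap lying near the vials, 25 mm across, 14 mm high. Origin at the centre of its underside.
- notebook: Bystander, to be left alone: blue notebook, 150 x 110 x 12 mm, lying flat. Origin at the centre of its underside.
Not all that is in view belongs to the job. There is more than one size of the part that bears probe_handle; the job needs the smallest.

How it is judged:
On the way, in this order (a step that is already met when the one before it is completed fails the run):
1. both vials stand right down in the free holes of their own rows, let go (horizontal distance between vial_short_mid and short_hole below 0.007 m and z of vial_short_mid in the frame of short_hole below 0.009 m and angle between each of vial_short_mid, vial_long_mid's own z axis and vertical below 0.2 rad and contact force between the fingers and vial_short below 0.1 N and horizontal distance between vial_long_mid and long_hole below 0.007 m and z of vial_long_mid in the frame of long_hole below 0.0265 m and contact force between the fingers and vial_long below 0.1 N), for 0.2 s.
2. the probe's tip has entered the guide ring's bore, with the probe held (horizontal distance between probe_tip and guide below 0.006 m and z of probe_tip in the frame of guide below -0.005 m and contact force between the fingers and probe above 1 N), for 0.2 s.
At the end, for the whole second after the job is handed in: Both vials let go, in the free holes of their own rows (7 mm of axis, foot within 4 mm of the floor, tilt < 0.2 rad). Probe in the fingers through the ring, tip 6 to 24 mm below the well's mouth and within 4 mm of its axis, tilt < 0.07 rad, under 20 mm/s, touching neither ring nor block (all of step 1 and horizontal distance between probe_tip and well below 0.004 m and angle between probe_handle's own z axis and vertical below 0.07 rad and z of probe_tip in the frame of well between -0.024 and -0.006 m and contact force between the fingers and probe above 1 N and contact force between probe and warmer below 0.1 N and linear speed of probe below 0.02 m/s); the arm keeps its last pose, push and grip.
It fails at once if the probe touches the guide ring or the warming block (contact force between probe and warmer above 0.3 N).
It fails at once if a bystander is pushed more than 30 mm from its place (distance of any of dish, timer, bottle, tipbox, jar, cap, notebook from where it was at the start of the episode above 0.03 m).
It also fails if it takes over 67 s, if anything falls off the work surface, if the arm or the gripper's body presses on something with over 40 N, if the wrist force passes 120 N, or if a joint passes its speed limit or range.

## Working session

There is one attempt and no reset: what is moved stays moved. The work goes in short steps, Python scripts to look and compute and a shell command to move; the robot and the scene stay as the last step left them, time stands still between calls to the robot, and variables do not carry over. Pictures are saved under pics/ and viewed, and the job is handed in when it is done.

```bash
ls; mkdir -p pics
python3 - <<'E'
from workcell import env
import cv2,numpy as np
s=env.sense()
for k,v in s.items(): print(k,np.round(v,4).tolist())
for n in ("scene","top"):
    f=env.grab_frame(n); cv2.imwrite(f"pics/{n}0.png",f["pixels"][:,:,::-1])
    np.savez(f"pics/{n}0.npz",**f)
    print(n,{k:np.round(f[k],4).tolist() for k in f if k not in("pixels","range_z")}, f.keys(), (f["range_z"]>0).mean())
E
```

```text
pics
time 0.0
joint_positions [1.1643, 0.6001, -0.0025, 1.6001, 0.0018, 0.9429, -0.0798]
dq [-0.0011, 0.0003, 0.0017, -0.0005, 0.001, 0.0003, 0.0001]
effort [0.0002, -77.6443, 1.5657, -25.8014, 0.0125, 0.0089, 0.0]
position [0.2346, -0.6855, 0.2304]
tcp_rot [[0.9461, 0.3239, -0.0007], [0.3239, -0.9461, 0.0014], [-0.0002, -0.0016, -1.0]]
ft_force [0.4136, 0.7175, -0.7072]
wrist_torque [0.0363, -0.0484, -0.0143]
grip_width 0.0852
scene {'camera_matrix': [[434.2766, 0.0, 323.0863], [0.0, 434.2766, 240.0361], [0.0, 0.0, 1.0]], 'position': [1.2605, -0.3434, 0.6859], 'attitude': [[0.5028, -0.4845, 0.7158], [0.8641, 0.3042, -0.401], [-0.0235, 0.8202, 0.5716]]} dict_keys(['pixels', 'range_z', 'camera_matrix', 'position', 'attitude']) 0.9958951822916666
top {'camera_matrix': [[577.558, 0.0, 318.9847], [0.0, 577.558, 248.0503], [0.0, 0.0, 1.0]], 'position': [0.5062, 0.0227, 1.5955], 'attitude': [[0.0204, 0.9984, -0.0522], [-0.9996, 0.0192, -0.0227], [-0.0217, 0.0527, 0.9984]]} dict_keys(['pixels', 'range_z', 'camera_matrix', 'position', 'attitude']) 0.99603515625
```

View pics/scene0.png

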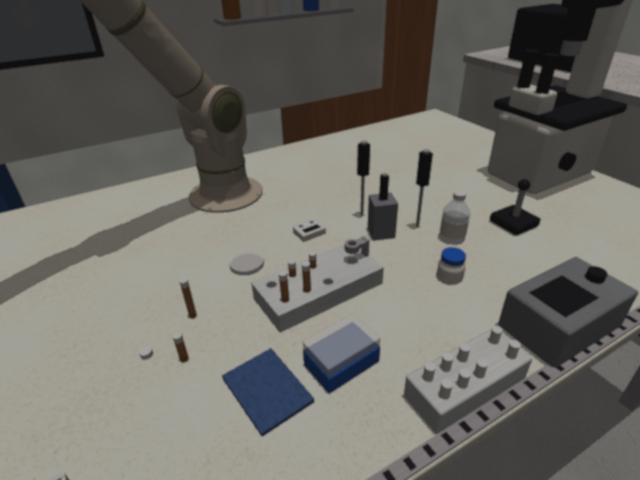

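View pics/top0.png

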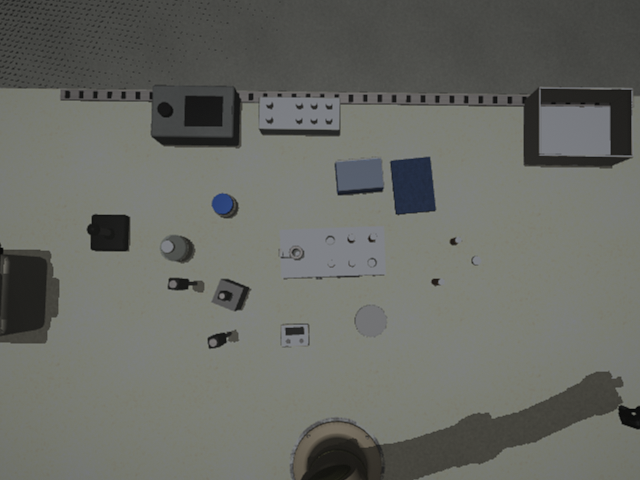

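```bash
cat > h.py <<'E'
import numpy as np, cv2
class Cam:
    def __init__(s,f):
        s.K=np.array(f["camera_matrix"]);s.p=np.array(f["position"]);s.R=np.array(f["attitude"])
        s.img=np.array(f["pixels"]);s.d=np.array(f["range_z"])
    def ray(s,u,v):
        a=np.array([(u-s.K[0,2])/s.K[0,0],-(v-s.K[1,2])/s.K[1,1],-1.0]); return s.R@a
    def plane(s,u,v,z):
        r=s.ray(u,v); return s.p+r*(z-s.p[2])/r[2]
    def deep(s,u,v):
        return s.p+s.ray(u,v)*s.d[int(round(v)),int(round(u))]
    def proj(s,P):
        c=s.R.T@(np.asarray(P,float)-s.p); return np.array([s.K[0,2]+s.K[0,0]*c[0]/-c[2], s.K[1,2]-s.K[1,1]*c[1]/-c[2]])
    def cloud(s):
        v,u=np.mgrid[0:480,0:640]
        a=np.stack([(u-s.K[0,2])/s.K[0,0],-(v-s.K[1,2])/s.K[1,1],-np.ones_like(u,float)],-1)
        return s.p+(a@s.R.T)*s.d[...,None]
    def crop(s,u0,v0,u1,v1,k,name,gain=1.6):
        c=np.clip(s.img[v0:v1,u0:u1,::-1].astype(float)*gain,0,255).astype(np.uint8)
        cv2.imwrite(name,cv2.resize(c,None,fx=k,fy=k,interpolation=cv2.INTER_CUBIC))
def tri(a,ua,b,ub):
    ra=a.ray(*ua);rb=b.ray(*ub);ra/=np.linalg.norm(ra);rb/=np.linalg.norm(rb)
    A=np.stack([ra,-rb],1);t=np.linalg.lstsq(A,b.p-a.p,rcond=None)[0]
    pa=a.p+ra*t[0];pb=b.p+rb*t[1];return (pa+pb)/2,np.linalg.norm(pa-pb)
def load(n): return Cam(dict(np.load(f"pics/{n}.npz")))
def snap(env,n,i):
    f=env.grab_frame(n);np.savez(f"pics/{n}{i}.npz",**f);return Cam(f)
E
python3 - <<'E'
from h import *
S=load("scene0");T=load("top0")
S.crop(240,220,400,340,5,"pics/s_block.png"); T.crop(265,210,395,300,6,"pics/t_block.png")
S.crop(340,130,450,250,5,"pics/s_probe.png"); T.crop(160,270,260,355,6,"pics/t_probe.png")
S.crop(130,270,220,370,5,"pics/s_vial.png",2.2)
T.crop(420,220,490,300,7,"pics/t_vial.png",1.6)
C=S.cloud();D=T.cloud()
print("bench z", np.median(D[300:400,100:150,2]), np.median(C[400:440,100:150,2]))
for n,u,v in [("vialL",436,282),("vialS",453,241),("cap",475,261),("handle",225,296),("stand",225,292),("p2",180,284),("p3",216,341),("ring",297,253),("blk",320,252),("dish",370,320)]: print(n,np.round(T.deep(u,v),4))
E
```

```text
bench z -0.00013873823726806567 6.96579679536069e-05
vialL [ 0.5027 -0.2482  0.0895]
vialS [ 0.6125 -0.2985  0.0543]
cap [ 0.5616 -0.3653  0.0209]
handle [0.458  0.2835 0.1776]
stand [0.4672 0.288  0.1547]
p2 [0.4856 0.3871 0.21  ]
p3 [0.3538 0.2918 0.2311]
ring [0.5738 0.1181 0.0234]
blk [0.5769 0.055  0.0432]
dish [ 0.3961 -0.0837  0.0196]
```

View pics/s_block.png

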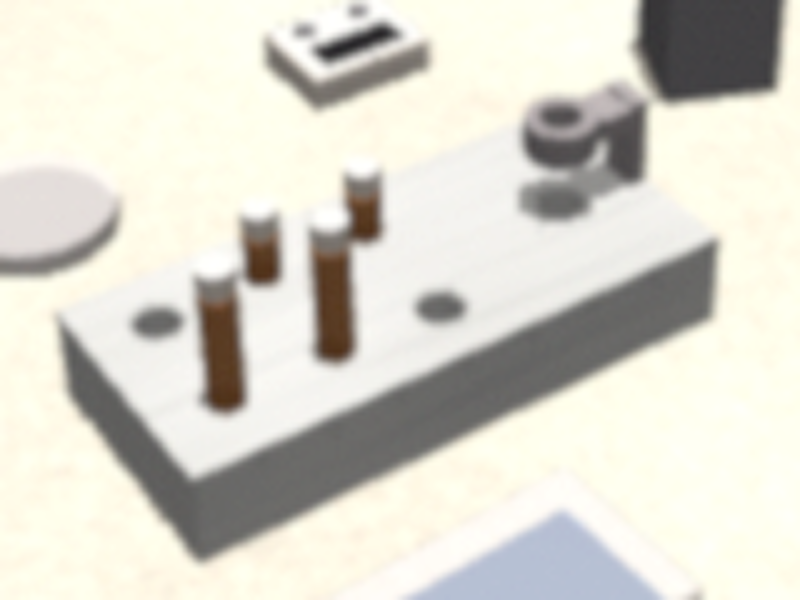

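View pics/t_block.png

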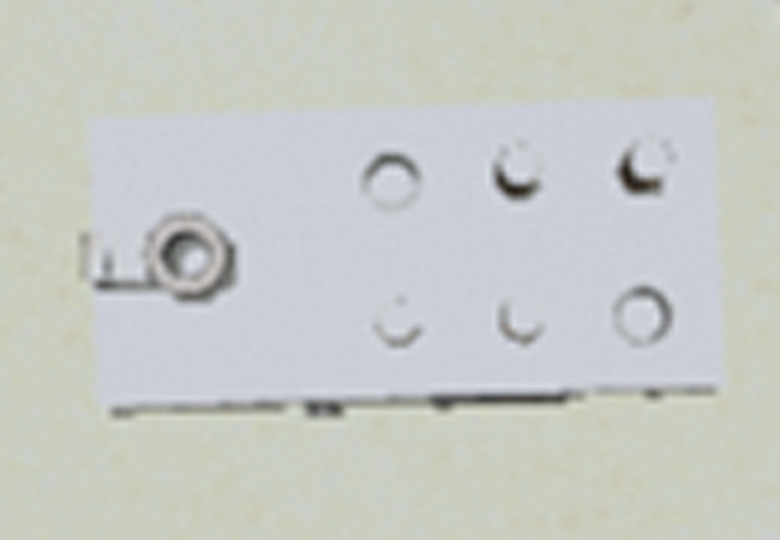

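View pics/s_probe.png

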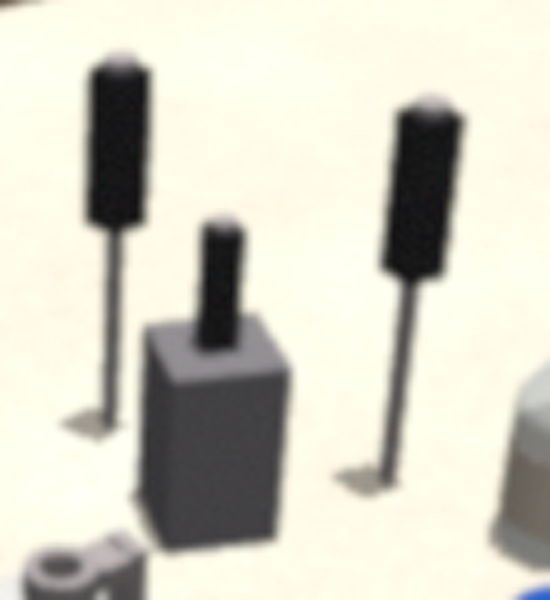

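View pics/t_probe.png

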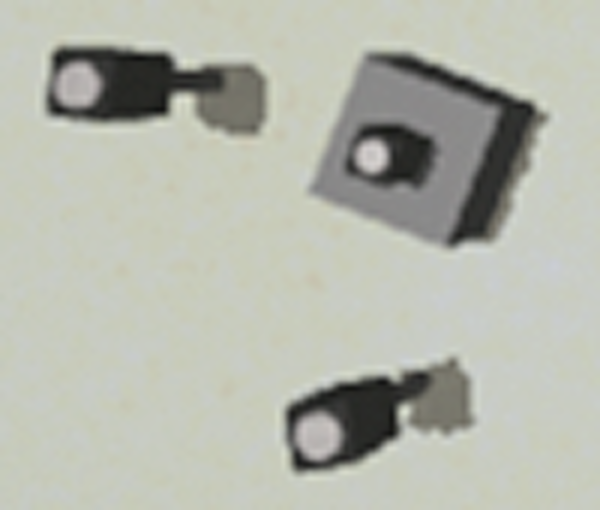

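View pics/s_vial.png

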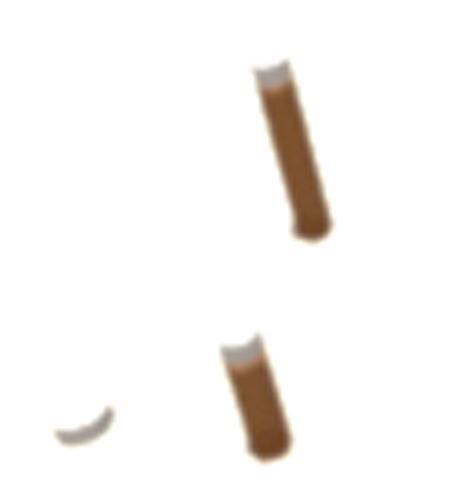

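View pics/t_vial.png

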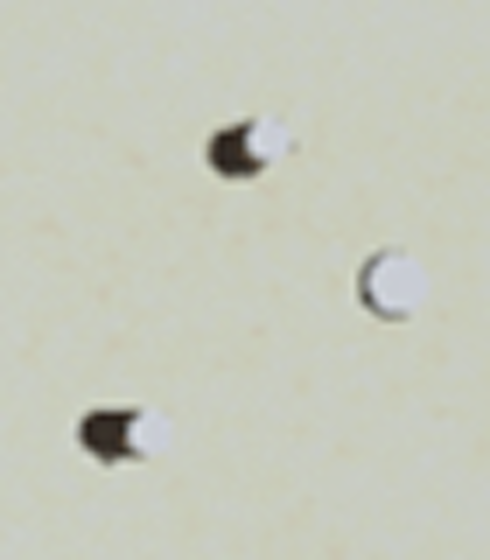

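Run:
```python
from h import *
S=load("scene0");T=load("top0")
for n,a,b,z in [("long",(330.3-.5,240.2-.5),(328.2-.5,281.4-.5),.05),("short",(372.2-.5,262.5-.5),(271.4-.5,284.4-.5),.05),("ring",(296.7-.5,252.8-.5),(352-.5,243-.5),.1)]:
    print(n,T.plane(*a,z),S.plane(*b,z),tri(T,a,S,b))
# block top corners in top view
g=cv2.cvtColor(T.img,cv2.COLOR_RGB2HSV); D=T.cloud()
m=((np.abs(D[...,2]-.05)<.008)&(np.abs(D[...,0]-.58)<.1)&(D[...,1]>-.2)&(D[...,1]<.2)).astype(np.uint8)
m=cv2.morphologyEx(m,cv2.MORPH_CLOSE,np.ones((15,15)))
c=max(cv2.findContours(m,cv2.RETR_EXTERNAL,cv2.CHAIN_APPROX_NONE)[0],key=cv2.contourArea)
r=cv2.minAreaRect(c);b=cv2.boxPoints(r);print(r,b)
P=np.array([T.plane(u,v,.05) for u,v in b]);print(P, np.linalg.norm(P-np.roll(P,1,0),axis=1),P.mean(0))
np.set_printoptions(precision=4,suppress=True)
# vial caps
C=S.cloud()
for nm,M in(("top",D),("scene",C)):
  for lab,x0,y0,h in(("L",.5,-.25,.105),("S",.61,-.30,.07)):
    q=M[(np.abs(M[...,0]-x0)<.04)&(np.abs(M[...,1]-y0)<.04)&(M[...,2]>h-.004)]
    print(nm,lab,len(q),q.mean(0) if len(q) else 0, q.min(0),q.max(0))
```

```text
long [0.61006793 0.02928845 0.05      ] [0.60915938 0.03039694 0.05      ] (array([0.61012663, 0.02952579, 0.05106072]), np.float64(0.0005488368617434952))
short [ 0.55249027 -0.08377124  0.05      ] [ 0.55084734 -0.08341779  0.05      ] (array([ 0.55239219, -0.08382145,  0.05132362]), np.float64(0.000305539209742145))
ring [0.572301   0.11559494 0.1       ] [0.57089226 0.11875281 0.1       ] (array([0.57272655, 0.11633232, 0.10191347]), np.float64(0.0019876553912598137))
((331.6611328125, 252.01211547851562), (48.54047393798828, 104.61186218261719), 87.95458984375) [[278.52228 229.62422]
 [383.0675  225.89046]
 [384.8     274.40002]
 [280.25476 278.1338 ]]
[[ 0.634607    0.16764971  0.05      ]
 [ 0.64983944 -0.11266246  0.05      ]
 [ 0.52010441 -0.11916047  0.05      ]
 [ 0.50447528  0.15986971  0.05      ]] [0.13036408 0.28072574 0.12989767 0.27946754] [0.57725653 0.02392412 0.05      ]
top L 32 [ 0.5033 -0.257   0.1059] [ 0.4953 -0.2637  0.1011] [ 0.5108 -0.2494  0.1112]
top S 33 [ 0.6143 -0.3064  0.0702] [ 0.6061 -0.3137  0.0669] [ 0.6225 -0.2974  0.079 ]
scene L 46 [ 0.5062 -0.2577  0.1041] [ 0.4958 -0.2661  0.1012] [ 0.5137 -0.2491  0.1062]
scene S 61 [ 0.6175 -0.3076  0.0696] [ 0.606  -0.3155  0.0663] [ 0.6251 -0.2995  0.0717]
```

```bash
cat > go.py <<'E'
# python3 go.py x y z jawdeg : remaining shift (in tool axes now) and turn (tool rotvec)
import sys,numpy as np
from scipy.spatial.transform import Rotation as Ro
from workcell import env
s=env.sense();p=np.array(s["position"]);R=np.array(s["tcp_rot"])
t=np.array([float(a) for a in sys.argv[1:4]]);j=np.radians(float(sys.argv[4]))
y=np.array([np.cos(j),np.sin(j),0]);z=np.array([0,0,-1.]);G=np.stack([np.cross(y,z),y,z],1)
rv=Ro.from_matrix(R.T@G).as_rotvec()
print("t",round(s["time"],2),"p",p.round(4),"jaw",round(float(np.degrees(np.arctan2(R[1,1],R[0,1]))),2),"w",round(s["grip_width"],4),"F",np.round(s["ft_force"],1),"q",np.round(s["joint_positions"],2))
print("shift now-axes",(R.T@(t-p)).round(4),"goal-axes",(G.T@(t-p)).round(4),"turn",rv.round(4))
E
python3 go.py 0.615 -0.307 0.14 3.1
```

```text
t 0.1 p [ 0.2347 -0.6855  0.2305] jaw -71.1 w 0.0851 F [ 0.4  0.1 -0.3] q [ 1.16  0.6  -0.    1.6   0.    0.94 -0.08]
shift now-axes [ 0.4825 -0.2348  0.0908] goal-axes [0.3574 0.4003 0.0905] turn [-1.300e-03 -8.000e-04 -1.295e+00]
```

```bash
python3 -m jog '[[[0.040,-0.020,0],[0,0,-0.144]],[[0.043,-0.014,0],[0,0,-0.144]],[[0.044,-0.007,0],[0,0,-0.144]],[[0.045,0,0],[0,0,-0.144]],[[0.045,0.006,0],[0,0,-0.144]]]' 0.6; python3 go.py 0.615 -0.307 0.14 3.1
```

```text
time: 0.6
position: [0.3903, -0.5273, 0.2272]
tcp_rot: [[0.488, 0.873, -0.007], [0.873, -0.488, 0.001], [-0.003, -0.006, -1.0]]
ft_force: [-0.3, -0.2, -0.4]
grip_width: 0.0513
t 0.6 p [ 0.3903 -0.5273  0.2272] jaw -29.2 w 0.0513 F [-0.3 -0.2 -0.4] q [ 0.98  0.53 -0.21  1.76  0.14  0.87  0.2 ]
shift now-axes [0.3021 0.0892 0.0858] goal-axes [0.2078 0.2363 0.0872] turn [-0.0069  0.001  -0.5637]
```

```bash
python3 -m jog '[[[0.043,0.013,0.01],[0,0,-0.142]],[[0.041,0.019,0.01],[0,0,-0.142]],[[0.038,0.024,0.01],[0,0,-0.142]],[[0.034,0.030,0.01],[0,0,-0.142]],[[0.03,0.034,0.01],[0,0,0]]]' ; python3 go.py 0.615 -0.307 0.14 3.1
```

```text
time: 1.1
position: [0.5549, -0.3616, 0.1752]
tcp_rot: [[-0.086, 0.996, -0.006], [0.996, 0.086, -0.001], [-0.0, -0.006, -1.0]]
ft_force: [0.5, -0.4, 0.3]
grip_width: 0.0513
t 1.1 p [ 0.5549 -0.3616  0.1752] jaw 4.93 w 0.0513 F [ 0.5 -0.4  0.3] q [ 0.72  0.61 -0.36  1.78  0.28  0.81  0.31]
shift now-axes [0.0492 0.0648 0.0348] goal-axes [0.0512 0.063  0.0352] turn [-0.0058  0.0004  0.0319]
```

```bash
python3 -m jog '[[[0.026,0.033,0.018],[-0.006,0,0.032]],[[0.026,0.033,0.018],[0,0,0]],[[0,0,0],[0,0,0]],[[0,0,0],[0,0,0]],[[0,0,0],[0,0,0]]]' ; python3 go.py 0.615 -0.307 0.039 3.1
python3 - <<'E'
from h import *
from workcell import env
S=snap(env,"scene",1);T=snap(env,"top",1)
a=S.img[270:400,120:240,::-1];a=cv2.resize(a,None,fx=4,fy=4,interpolation=cv2.INTER_CUBIC)
b=T.img[200:320,400:500,::-1];b=cv2.resize(b,(400,520),interpolation=cv2.INTER_CUBIC) if 0 else cv2.resize(b,None,fx=4,fy=4,interpolation=cv2.INTER_CUBIC)[:480]
h=min(len(a),len(b));cv2.imwrite("pics/a1.png",np.hstack([a[:h,:400],b[:h,:400]]))
E
```

```text
time: 1.6
position: [0.6231, -0.2934, 0.1344]
tcp_rot: [[-0.064, 0.998, -0.001], [0.998, 0.064, 0.006], [0.006, -0.001, -1.0]]
ft_force: [-0.6, -0.9, -0.1]
grip_width: 0.0511
t 1.6 p [ 0.6231 -0.2934  0.1344] jaw 3.68 w 0.0511 F [-0.6 -0.9 -0.1] q [ 0.57  0.68 -0.33  1.75  0.29  0.76  0.16]
shift now-axes [-0.0136 -0.0089  0.0954] goal-axes [-0.0131 -0.0088  0.0954] turn [-0.0007 -0.0057  0.0101]
```

View pics/a1.png

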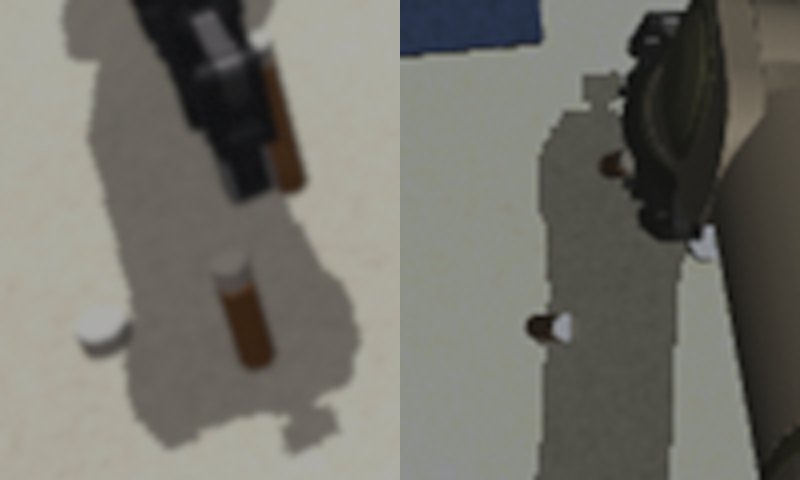

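```bash
python3 -m jog '[[[-0.013,-0.009,0.02],[0,-0.005,0.010]],[[0,0,0.01],[0,0,0]],[[0,0,0],[0,0,0]],[[0,0,0],[0,0,0]],[[0,0,0],[0,0,0]]]' ; python3 go.py 0.615 -0.307 0.039 3.1
```

```text
time: 2.2
position: [0.6132, -0.3127, 0.1072]
tcp_rot: [[-0.046, 0.999, 0.003], [0.999, 0.046, -0.003], [-0.003, 0.003, -1.0]]
ft_force: [-0.3, -0.6, -0.2]
grip_width: 0.0512
t 2.2 p [ 0.6132 -0.3127  0.1072] jaw 2.65 w 0.0512 F [-0.3 -0.6 -0.2] q [ 0.58  0.71 -0.31  1.77  0.31  0.71  0.15]
shift now-axes [0.0059 0.0019 0.0682] goal-axes [0.0056 0.0021 0.0682] turn [ 0.0025  0.0029 -0.0079]
```

```bash
python3 -m jog '[[[0.004,0.002,0.015],[0.002,0.002,-0.006]],[[0,0,0.015],[0,0,0]],[[0,0,0.01],[0,0,0]],[[0,0,0.0],[0,0,0]],[[0,0,0],[0,0,0]]]' ; python3 go.py 0.615 -0.307 0.039 3.1
```

```text
time: 2.7
position: [0.6162, -0.3069, 0.0639]
tcp_rot: [[-0.055, 0.999, 0.001], [0.999, 0.055, -0.0], [-0.0, 0.001, -1.0]]
ft_force: [-0.6, -0.4, 0.1]
grip_width: 0.0511
t 2.7 p [ 0.6162 -0.3069  0.0639] jaw 3.13 w 0.0511 F [-0.6 -0.4  0.1] q [ 0.56  0.76 -0.29  1.79  0.34  0.64  0.13]
shift now-axes [-0.     -0.0012  0.0249] goal-axes [-0.     -0.0012  0.0249] turn [0.0011 0.0001 0.0005]
```

```bash
python3 -m jog '[[[0,-0.001,0.012],[0,0,0]],[[0,0,0.008],[0,0,0]],[[0,0,0],[0,0,0]],[[0,0,0.0],[0,0,0]],[[0,0,0],[0,0,0]]]' ; python3 -m jog '[[[0,0,0],[0,0,0]],[[0,0,0],[0,0,0]],[[0,0,0],[0,0,0]],[[0,0,0],[0,0,0]],[[0,0,0],[0,0,0]]]' 0; python3 go.py 0.615 -0.307 0.039 3.1
```

```text
time: 3.2
position: [0.6152, -0.3071, 0.0422]
tcp_rot: [[-0.055, 0.999, 0.001], [0.999, 0.055, -0.0], [-0.0, 0.001, -1.0]]
ft_force: [0.3, -0.2, -0.1]
grip_width: 0.0516
time: 3.7
position: [0.6158, -0.3075, 0.0434]
tcp_rot: [[-0.054, 0.999, 0.003], [0.999, 0.054, -0.001], [-0.001, 0.003, -1.0]]
ft_force: [1.0, -0.0, -0.8]
grip_width: 0.0163
t 3.7 p [ 0.6158 -0.3075  0.0434] jaw 3.11 w 0.0163 F [ 1.  -0.  -0.8] q [ 0.55  0.79 -0.28  1.8   0.35  0.6   0.12]
shift now-axes [ 0.0005 -0.0008  0.0044] goal-axes [ 0.0005 -0.0007  0.0044] turn [0.0028 0.0011 0.0001]
```

```bash
python3 -m jog '[[[0,0,-0.02],[0,0,0]],[[0,0,-0.03],[0,0,0]],[[0,0,-0.03],[0,0,0]],[[0.02,-0.005,-0.01],[0,0,0]],[[0.04,-0.012,0],[0,0,0]]]' ; python3 go.py 0.552 -0.084 0.125 3.1
```

```text
time: 4.2
position: [0.5947, -0.2519, 0.1347]
tcp_rot: [[-0.047, 0.999, 0.002], [0.999, 0.047, -0.002], [-0.002, 0.002, -1.0]]
ft_force: [1.0, 0.2, 0.2]
grip_width: 0.0164
t 4.2 p [ 0.5947 -0.2519  0.1347] jaw 2.69 w 0.0164 F [1.  0.2 0.2] q [ 0.52  0.63 -0.32  1.86  0.3   0.7   0.08]
shift now-axes [ 0.1697 -0.0348  0.0092] goal-axes [ 0.17   -0.0335  0.0097] turn [ 0.0019  0.0023 -0.0071]
```

```bash
python3 -m jog '[[[0.04,-0.008,0],[0,0,-0.007]],[[0.04,-0.008,0],[0,0,0]],[[0.04,-0.008,0],[0,0,0]],[[0.03,-0.005,0],[0,0,0]],[[0.0,0,0],[0,0,0]]]' ; python3 go.py 0.552 -0.084 0.125 3.1
```

```text
time: 4.7
position: [0.5513, -0.0894, 0.1344]
tcp_rot: [[-0.06, 0.998, 0.001], [0.998, 0.06, 0.001], [0.001, 0.001, -1.0]]
ft_force: [0.1, -1.1, -0.3]
grip_width: 0.0162
t 4.7 p [ 0.5513 -0.0894  0.1344] jaw 3.46 w 0.0162 F [ 0.1 -1.1 -0.3] q [ 0.28  0.55 -0.31  2.06  0.29  0.58 -0.18]
shift now-axes [0.0053 0.001  0.0094] goal-axes [0.0053 0.001  0.0094] turn [ 0.0011 -0.0014  0.0063]
```

```bash
python3 -m jog '[[[0.004,0.001,0.008],[0,0,0.005]],[[0,0,0.005],[0,0,0]],[[0,0,0],[0,0,0]],[[0,0,0],[0,0,0]],[[0.0,0,0],[0,0,0]]]' ; python3 go.py 0.552 -0.084 0.12 3.1
python3 - <<'E'
from h import *
from workcell import env
S=snap(env,"scene",2);T=snap(env,"top",2)
S.crop(230,210,350,310,6,"pics/s2.png",1.3);T.crop(330,200,430,300,6,"pics/t2.png",1.3)
E
```

```text
time: 5.2
position: [0.5511, -0.086, 0.1191]
tcp_rot: [[-0.054, 0.999, -0.001], [0.999, 0.054, 0.001], [0.001, -0.001, -1.0]]
ft_force: [-0.2, 0.2, -0.7]
grip_width: 0.0158
t 5.2 p [ 0.5511 -0.086   0.1191] jaw 3.08 w 0.0158 F [-0.2  0.2 -0.7] q [ 0.26  0.57 -0.29  2.07  0.3   0.54 -0.2 ]
shift now-axes [ 0.002   0.001  -0.0009] goal-axes [ 0.002   0.001  -0.0009] turn [-0.0007 -0.001  -0.0003]
```

View pics/s2.png

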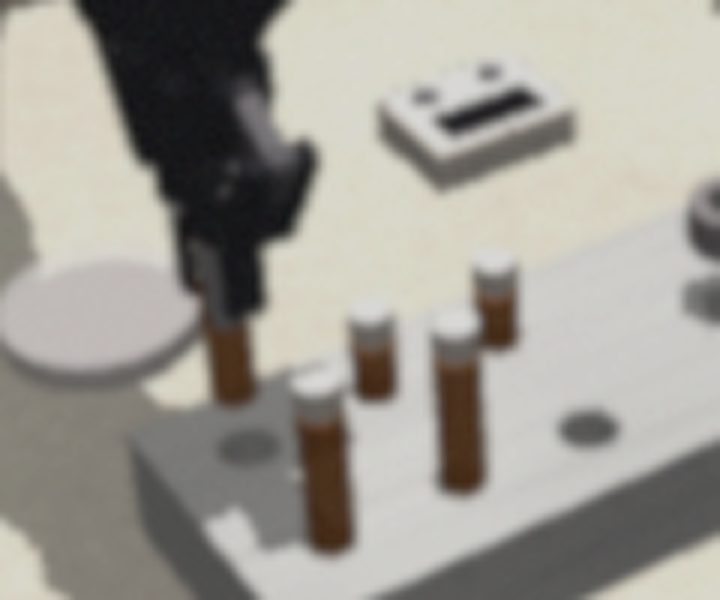

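View pics/t2.png

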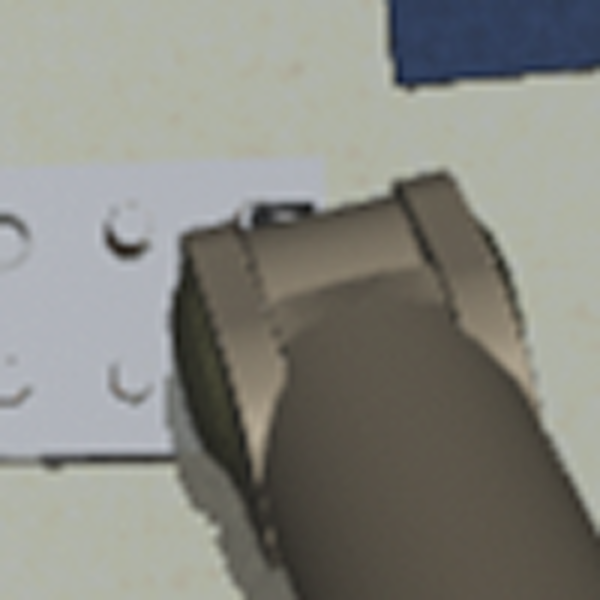

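```bash
cat > vial.py <<'E'
import sys
from h import *
np.set_printoptions(precision=4,suppress=True)
def amber(S,box):
    u0,v0,u1,v1=box
    h=cv2.cvtColor(S.img,cv2.COLOR_RGB2HSV)[v0:v1,u0:u1]
    f=S.img[v0:v1,u0:u1].astype(float)
    k=8
    F=cv2.resize(f,None,fx=k,fy=k,interpolation=cv2.INTER_CUBIC)
    m=((F[...,0]-F[...,2]>35)&(F[...,0]<150)).astype(np.uint8)
    n,l,st,c=cv2.connectedComponentsWithStats(m)
    i=1+np.argmax(st[1:,4]);m=l==i
    ys,xs=np.nonzero(m)
    # back to full pixel coords (pixel centres integer)
    return ((xs+.5)/k-.5+u0),((ys+.5)/k-.5+v0)
def vial_at(S,box,foot_z):
    x,y=amber(S,box)
    rows=np.unique(y);mid=[];w=[]
    lo,hi=y.min(),y.max()
    for r in rows:
        q=x[y==r]
        mid.append((q.min()+q.max())/2);w.append(q.max()-q.min())
    mid=np.array(mid);w=np.array(w)
    sel=(rows>lo+1.5)&(rows<hi-3)
    A=np.polyfit(rows[sel],mid[sel],1)
    vb=hi; ub=np.polyval(A,vb)
    f=S.plane(ub,vb,foot_z)          # front edge of the foot
    d=S.p-f;d[2]=0;d/=np.linalg.norm(d)
    return f-d*.009,(ub,vb),np.median(w[sel]),A
E
python3 - <<'E'
from vial import *
S0=load("scene0");S=load("scene2")
for nm,box in(("L",(178,275,200,325)),("S",(170,330,192,370))): print(nm,vial_at(S0,box,0.0))
print("fixed long a",vial_at(S0,(276,272,294,305),.05),"b",vial_at(S0,(298,262,315,296),.05))
print(vial_at(S,(255,250,280,282),.0757))
E
```

```text
L (array([ 0.4433, -0.2517,  0.    ]), (np.float64(188.5801211734693), np.float64(301.8125)), np.float64(2.875), array([  0.2851, 102.5482]))
S (array([ 0.5978, -0.3084,  0.    ]), (np.float64(182.56264746889744), np.float64(356.9375)), np.float64(2.875), array([  0.2232, 102.8834]))Traceback (most recent call last):
  File "<stdin>", line 4, in <module>
  File "vial.py", line 25, in vial_at
    A=np.polyfit(rows[sel],mid[sel],1)
    raise TypeError("expected non-empty vector for x")
TypeError: expected non-empty vector for x
```

Run:
```python
from h import *
S0=load("scene0");S=load("scene2")
print(S0.img[340:362,176:190].astype(int)[::3].tolist())
print(S.img[265:280:3,262:276].astype(int).tolist())
```

```text
[[[78, 75, 71], [78, 74, 70], [76, 72, 68], [74, 71, 67], [74, 69, 65], [74, 67, 60], [84, 72, 63], [112, 105, 94], [144, 139, 127], [159, 155, 143], [161, 157, 145], [161, 156, 144], [160, 156, 144], [160, 157, 144]], [[75, 60, 48], [78, 61, 48], [76, 58, 45], [70, 53, 39], [65, 47, 34], [61, 42, 27], [59, 41, 26], [72, 60, 50], [108, 101, 92], [143, 138, 127], [157, 154, 142], [161, 158, 146], [161, 159, 147], [161, 160, 147]], [[76, 66, 56], [58, 40, 27], [57, 38, 22], [57, 38, 21], [57, 38, 22], [56, 37, 21], [56, 37, 22], [56, 39, 26], [73, 62, 52], [113, 106, 96], [146, 142, 130], [159, 155, 143], [162, 158, 146], [161, 158, 146]], [[115, 109, 98], [75, 63, 54], [56, 38, 24], [57, 37, 21], [57, 37, 22], [57, 38, 21], [56, 37, 21], [55, 36, 21], [56, 39, 26], [74, 64, 55], [117, 111, 101], [150, 144, 133], [158, 153, 142], [159, 154, 142]], [[146, 141, 129], [114, 107, 97], [74, 62, 52], [58, 40, 26], [57, 38, 22], [57, 38, 22], [56, 37, 21], [55, 36, 19], [55, 36, 21], [57, 40, 27], [78, 68, 58], [120, 113, 103], [151, 146, 134], [160, 155, 144]], [[157, 154, 142], [141, 137, 1
[... 972 characters left out ...]
[127, 122, 111], [159, 156, 144], [166, 164, 151], [167, 164, 151]], [[165, 162, 149], [155, 152, 140], [125, 119, 108], [79, 68, 58], [59, 40, 25], [58, 38, 21], [58, 38, 21], [59, 39, 23], [59, 40, 25], [74, 62, 52], [114, 107, 97], [147, 143, 131], [156, 152, 141], [152, 148, 138]], [[166, 163, 150], [161, 157, 145], [136, 131, 119], [92, 82, 72], [61, 44, 31], [56, 37, 21], [57, 38, 22], [55, 36, 21], [54, 35, 20], [56, 40, 29], [68, 59, 53], [85, 81, 78], [95, 93, 92], [96, 96, 94]], [[132, 129, 122], [121, 119, 113], [110, 107, 102], [93, 90, 86], [79, 73, 69], [71, 62, 57], [68, 58, 52], [68, 58, 52], [72, 65, 60], [79, 75, 71], [87, 85, 82], [94, 93, 91], [95, 94, 93], [96, 95, 94]]]
```

```bash
sed -i "s/^    m=.*F\[.*astype(np.uint8)/    m=((F[...,2]<.76*F[...,0])\&(F[...,0]<130)).astype(np.uint8)/" vial.py
python3 - <<'E'
from vial import *
S0=load("scene0");S=load("scene2")
for nm,box in(("L",(178,275,200,325)),("S",(170,330,192,370))): print(nm,vial_at(S0,box,0.0))
print("fixed long a",vial_at(S0,(276,272,294,305),.05));print("b",vial_at(S0,(298,262,315,296),.05))
print("fixed short",vial_at(S0,(286,260,300,280),.05));print("b",vial_at(S0,(307,252,320,270),.05))
print(vial_at(S,(255,250,280,282),.0757))
E
```

```text
L (array([ 0.4993, -0.2576,  0.    ]), (np.float64(193.03243644449833), np.float64(317.5625)), np.float64(6.875), array([  0.2686, 107.7489]))
S (array([ 0.6113, -0.3085, -0.    ]), (np.float64(184.3798713980725), np.float64(361.5625)), np.float64(8.25), array([ 0.2662, 88.1318]))
fixed long a (array([ 0.6106, -0.078 ,  0.05  ]), (np.float64(285.02581657554305), np.float64(301.3125)), np.float64(6.375), array([  0.0918, 257.378 ]))
b (array([ 0.6073, -0.0224,  0.05  ]), (np.float64(306.901012163928), np.float64(291.3125)), np.float64(6.1875), array([  0.0602, 289.3763]))
fixed short (array([ 0.5427, -0.0258,  0.05  ]), (np.float64(292.37651137980083), np.float64(275.8125)), np.float64(5.625), array([  0.0754, 271.5827]))
b (array([0.5409, 0.0307, 0.05  ]), (np.float64(313.1991098241097), np.float64(267.3125)), np.float64(4.8125), array([  0.144, 274.702]))
(array([ 0.5475, -0.0845,  0.0757]), (np.float64(269.0677171237694), np.float64(276.9375)), np.float64(6.5), array([  0.162 , 224.2082]))
```

```bash
python3 -m jog '[[[0.002,0.001,0.006],[0,0,0]],[[0,0,0.004],[0,0,0]],[[0,0,0.002],[0,0,0]],[[0,0,0],[0,0,0]],[[0.0,0,0],[0,0,0]]]' ; python3 go.py 0.552 -0.084 0.097 3.1
python3 - <<'E'
from vial import *
from workcell import env
p=env.sense()["position"]
S=snap(env,"scene",3)
S.crop(250,240,310,300,10,"pics/s3.png",1.5)
print(p,vial_at(S,(255,250,280,290),p[2]-.0434))
for z in(0,.05): print(S.proj([p[0],p[1],p[2]-.0434+z]))
E
```

```text
time: 5.8
position: [0.5523, -0.0845, 0.1062]
tcp_rot: [[-0.053, 0.999, -0.0], [0.999, 0.053, 0.001], [0.001, -0.0, -1.0]]
ft_force: [-1.5, -0.1, -0.6]
grip_width: 0.0163
t 5.8 p [ 0.5523 -0.0845  0.1062] jaw 3.01 w 0.0163 F [-1.5 -0.1 -0.6] q [ 0.25  0.59 -0.28  2.07  0.32  0.52 -0.21]
shift now-axes [ 0.0005 -0.0003  0.0092] goal-axes [ 0.0005 -0.0003  0.0092] turn [-0.0001 -0.0009 -0.0015]
[ 0.5523 -0.0845  0.1062] (array([ 0.5499, -0.0838,  0.0628]), (np.float64(270.3414858168147), np.float64(281.9375)), np.float64(6.75), array([  0.1214, 236.1159]))
[270.2232 280.0637]
[268.0699 262.305 ]
```

View pics/s3.png

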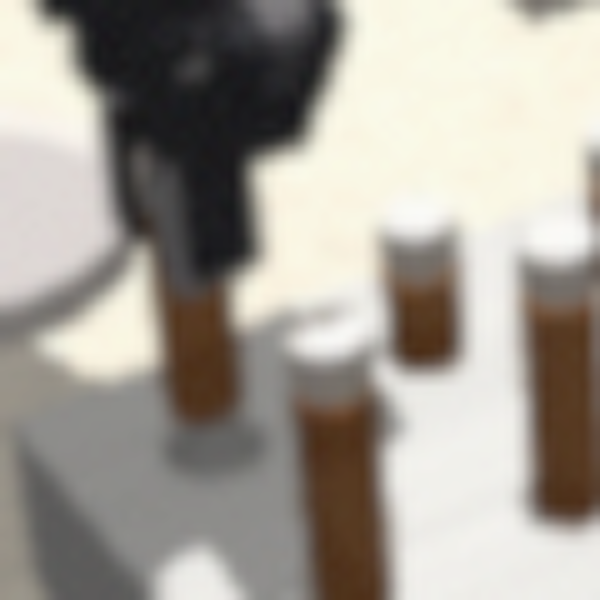

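```bash
python3 -m jog '[[[0.001,0,0.005],[0,0,0]],[[0,0,0.003],[0,0,0]],[[0,0,0.002],[0,0,0]],[[0,0,0],[0,0,0]],[[0.0,0,0],[0,0,0]]]' ; python3 go.py 0.5523 -0.0835 0.0634 3.1
```

```text
time: 6.35
position: [0.5524, -0.0833, 0.0954]
tcp_rot: [[-0.053, 0.999, 0.0], [0.999, 0.053, 0.001], [0.001, 0.0, -1.0]]
ft_force: [-0.4, 0.1, -0.2]
grip_width: 0.0159
t 6.35 p [ 0.5524 -0.0833  0.0954] jaw 3.02 w 0.0159 F [-0.4  0.1 -0.2] q [ 0.24  0.61 -0.27  2.08  0.33  0.49 -0.23]
shift now-axes [-0.0003 -0.0001  0.032 ] goal-axes [-0.0002 -0.0001  0.032 ] turn [ 0.0002 -0.0009 -0.0014]
```

```bash
python3 -m jog '[[[0,0,0.003],[0,0,0]],[[0,0,0.003],[0,0,0]],[[0,0,0.002],[0,0,0]],[[0,0,0],[0,0,0]],[[0.0,0,0],[0,0,0]]]' ; python3 go.py 0.5523 -0.0835 0.0634 3.1
python3 - <<'E'
from vial import *
from workcell import env
S=snap(env,"scene",4)
S.crop(250,240,310,300,10,"pics/s4.png",1.5)
E
```

```text
time: 6.85
position: [0.5524, -0.0833, 0.0867]
tcp_rot: [[-0.053, 0.999, 0.0], [0.999, 0.053, 0.001], [0.001, 0.0, -1.0]]
ft_force: [0.4, 1.1, 0.3]
grip_width: 0.0159
t 6.85 p [ 0.5524 -0.0833  0.0867] jaw 3.01 w 0.0159 F [0.4 1.1 0.3] q [ 0.23  0.62 -0.26  2.09  0.33  0.47 -0.23]
shift now-axes [-0.0002 -0.0001  0.0233] goal-axes [-0.0002 -0.0001  0.0233] turn [ 0.0003 -0.0008 -0.0015]
```

View pics/s4.png

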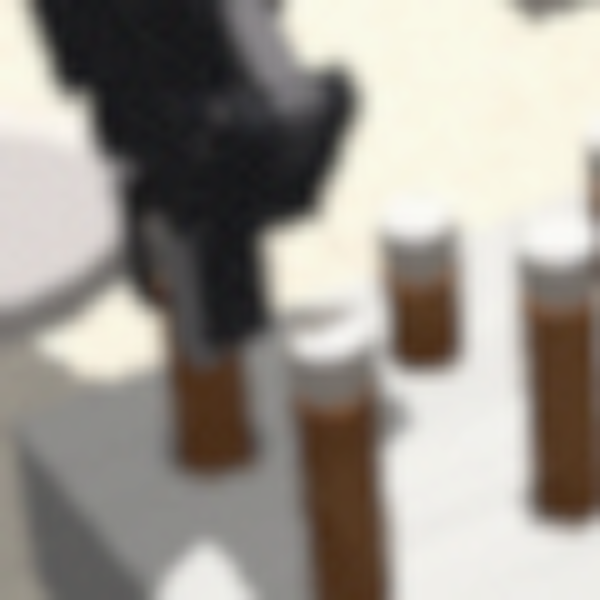

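```bash
python3 -m jog '[[[0,0,0.005],[0,0,0]],[[0,0,0.005],[0,0,0]],[[0,0,0.003],[0,0,0]],[[0,0,0.001],[0,0,0]],[[0.0,0,0],[0,0,0]]]' ; python3 go.py 0.5523 -0.0835 0.0634 3.1
```

```text
time: 7.4
position: [0.5524, -0.0833, 0.0714]
tcp_rot: [[-0.053, 0.999, 0.0], [0.999, 0.053, 0.001], [0.001, 0.0, -1.0]]
ft_force: [-0.6, 0.8, -0.1]
grip_width: 0.0163
t 7.4 p [ 0.5524 -0.0833  0.0714] jaw 3.02 w 0.0163 F [-0.6  0.8 -0.1] q [ 0.22  0.64 -0.25  2.1   0.35  0.44 -0.24]
shift now-axes [-0.0002 -0.0001  0.008 ] goal-axes [-0.0002 -0.0001  0.008 ] turn [ 0.0002 -0.0009 -0.0014]
```

```bash
python3 -m jog '[[[0,0,0.002],[0,0,0]],[[0,0,0.002],[0,0,0]],[[0,0,0.002],[0,0,0]],[[0,0,0.001],[0,0,0]],[[0.0,0,0],[0,0,0]]]' ; python3 go.py 0.5523 -0.0835 0.0634 3.1
```

```text
time: 7.9
position: [0.5525, -0.0833, 0.0639]
tcp_rot: [[-0.053, 0.999, 0.0], [0.999, 0.053, 0.001], [0.001, 0.001, -1.0]]
ft_force: [-0.1, 0.2, -0.2]
grip_width: 0.0165
t 7.9 p [ 0.5525 -0.0833  0.0639] jaw 3.01 w 0.0165 F [-0.1  0.2 -0.2] q [ 0.21  0.65 -0.24  2.1   0.35  0.43 -0.25]
shift now-axes [-0.0002 -0.0002  0.0005] goal-axes [-0.0002 -0.0002  0.0005] turn [ 0.0005 -0.0008 -0.0015]
```

```bash
python3 -m jog '[[[0,0,0],[0,0,0]],[[0,0,0],[0,0,0]],[[0,0,0],[0,0,0]],[[0,0,0],[0,0,0]],[[0,0,0],[0,0,0]]]' 0.45;  python3 -m jog '[[[0,0,-0.01],[0,0,0]],[[0,0,-0.03],[0,0,0]],[[0,0,-0.04],[0,0,0]],[[0,0,-0.04],[0,0,0]],[[0,0,-0.01],[0,0,0]]]'; python3 go.py 0.504 -0.257 0.14 3.1
```

```text
time: 8.4
position: [0.5527, -0.0833, 0.0642]
tcp_rot: [[-0.053, 0.999, 0.001], [0.999, 0.053, 0.001], [0.001, 0.001, -1.0]]
ft_force: [-0.0, -1.1, 0.4]
grip_width: 0.0382
time: 8.9
position: [0.5514, -0.0827, 0.1992]
tcp_rot: [[-0.054, 0.999, -0.004], [0.999, 0.054, 0.002], [0.002, -0.003, -1.0]]
ft_force: [0.3, 0.0, 0.1]
grip_width: 0.0382
t 8.9 p [ 0.5514 -0.0827  0.1992] jaw 3.09 w 0.0382 F [0.3 0.  0.1] q [ 0.3   0.46 -0.36  2.    0.24  0.72 -0.14]
shift now-axes [-0.1716 -0.0566  0.0591] goal-axes [-0.1715 -0.0568  0.0592] turn [-0.0035 -0.0018 -0.0002]
```

```bash
python3 -m jog '[[[-0.04,-0.013,0],[0,0,0]],[[-0.045,-0.015,0],[0,0,0]],[[-0.045,-0.015,0],[0,0,0]],[[-0.020,-0.006,0.01],[0,0,0]],[[0,0,0],[0,0,0]]]' 0.6; python3 go.py 0.504 -0.257 0.14 3.1
python3 - <<'E'
from h import *
from workcell import env
S=snap(env,"scene",5)
S.crop(240,220,360,320,6,"pics/s5.png",1.4)
E
```

```text
time: 9.4
position: [0.5111, -0.239, 0.1938]
tcp_rot: [[-0.058, 0.998, 0.004], [0.998, 0.058, -0.0], [-0.0, 0.004, -1.0]]
ft_force: [0.1, -0.8, -0.3]
grip_width: 0.0516
t 9.4 p [ 0.5111 -0.239   0.1938] jaw 3.33 w 0.0516 F [ 0.1 -0.8 -0.3] q [ 0.59  0.47 -0.35  2.    0.24  0.71  0.15]
shift now-axes [-0.0176 -0.0084  0.0538] goal-axes [-0.0176 -0.0081  0.0538] turn [0.0044 0.0003 0.004 ]
```

View pics/s5.png

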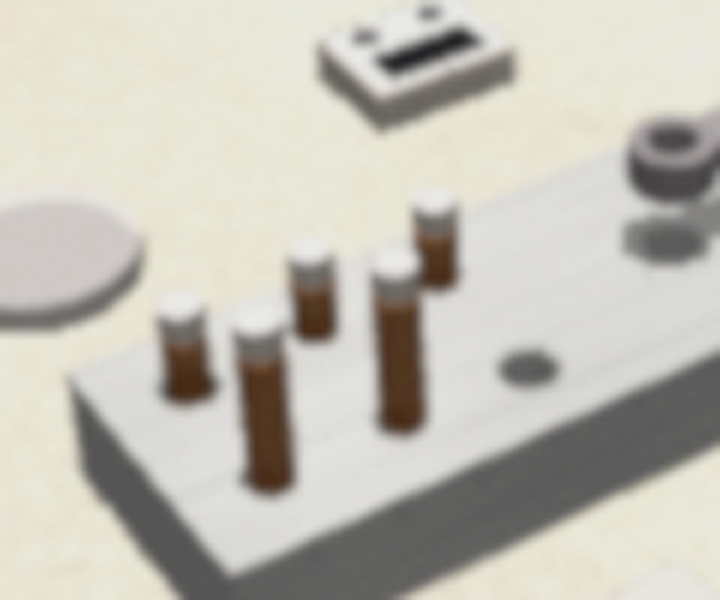

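```bash
python3 -m jog '[[[-0.013,-0.006,0.015],[0.004,0,0.003]],[[-0.002,-0.001,0.01],[0,0,0]],[[0,0,0.005],[0,0,0]],[[0,0,0],[0,0,0]],[[0,0,0],[0,0,0]]]' 0.6; python3 go.py 0.504 -0.257 0.069 3.1
```

```text
time: 9.95
position: [0.5071, -0.2488, 0.1621]
tcp_rot: [[-0.063, 0.998, 0.001], [0.998, 0.063, 0.002], [0.002, 0.001, -1.0]]
ft_force: [0.3, 0.2, -0.1]
grip_width: 0.0513
t 9.95 p [ 0.5071 -0.2488  0.1621] jaw 3.59 w 0.0513 F [ 0.3  0.2 -0.1] q [ 0.59  0.52 -0.33  2.02  0.27  0.65  0.15]
shift now-axes [-0.0082 -0.0037  0.0931] goal-axes [-0.008  -0.0035  0.0931] turn [ 0.0012 -0.0022  0.0086]
```

```bash
python3 -m jog '[[[-0.008,-0.004,0.015],[0.001,-0.002,0.008]],[[0,0,0.01],[0,0,0]],[[0,0,0.005],[0,0,0]],[[0,0,0],[0,0,0]],[[0,0,0],[0,0,0]]]' 0.6; python3 go.py 0.504 -0.257 0.069 3.1
```

```text
time: 10.45
position: [0.5059, -0.2543, 0.1322]
tcp_rot: [[-0.059, 0.998, 0.003], [0.998, 0.059, 0.001], [0.0, 0.003, -1.0]]
ft_force: [-0.2, -0.1, 0.4]
grip_width: 0.0517
t 10.45 p [ 0.5059 -0.2543  0.1322] jaw 3.38 w 0.0517 F [-0.2 -0.1  0.4] q [ 0.58  0.56 -0.31  2.04  0.3   0.58  0.13]
shift now-axes [-0.0026 -0.0022  0.0632] goal-axes [-0.0026 -0.002   0.0632] turn [ 0.0027 -0.0005  0.0049]
```

```bash
python3 -m jog '[[[-0.003,-0.002,0.008],[0.002,0,0.005]],[[0,0,0.015],[0,0,0]],[[0,0,0.015],[0,0,0]],[[0,0,0.005],[0,0,0]],[[0,0,0],[0,0,0]]]' 0.6; python3 go.py 0.504 -0.257 0.069 3.1
```

```text
time: 10.95
position: [0.505, -0.2583, 0.0885]
tcp_rot: [[-0.053, 0.999, 0.003], [0.999, 0.053, -0.001], [-0.001, 0.003, -1.0]]
ft_force: [0.8, 0.0, -0.1]
grip_width: 0.0512
t 10.95 p [ 0.505  -0.2583  0.0885] jaw 3.04 w 0.0512 F [ 0.8  0.  -0.1] q [ 0.56  0.62 -0.27  2.07  0.34  0.49  0.09]
shift now-axes [ 0.0014 -0.001   0.0195] goal-axes [ 0.0013 -0.001   0.0195] turn [ 0.0034  0.0011 -0.001 ]
```

```bash
python3 -m jog '[[[0.001,-0.001,0.008],[0.003,0.001,0]],[[0,0,0.006],[0,0,0]],[[0,0,0.002],[0,0,0]],[[0,0,0.0],[0,0,0]],[[0,0,0],[0,0,0]]]' 0.6;  python3 -m jog '[[[0,0,0],[0,0,0]],[[0,0,0],[0,0,0]],[[0,0,0],[0,0,0]],[[0,0,0],[0,0,0]],[[0,0,0],[0,0,0]]]' 0; python3 go.py 0.504 -0.257 0.069 3.1
```

```text
time: 11.45
position: [0.5045, -0.2576, 0.0724]
tcp_rot: [[-0.053, 0.999, 0.002], [0.999, 0.053, -0.001], [-0.001, 0.002, -1.0]]
ft_force: [0.8, -0.0, -0.5]
grip_width: 0.051
time: 11.95
position: [0.505, -0.2578, 0.0732]
tcp_rot: [[-0.053, 0.999, 0.003], [0.999, 0.053, -0.001], [-0.001, 0.003, -1.0]]
ft_force: [-0.2, 0.5, 0.5]
grip_width: 0.0168
t 11.95 p [ 0.505  -0.2578  0.0732] jaw 3.02 w 0.0168 F [-0.2  0.5  0.5] q [ 0.54  0.65 -0.25  2.08  0.35  0.45  0.08]
shift now-axes [ 0.0009 -0.0009  0.0042] goal-axes [ 0.0009 -0.0009  0.0042] turn [ 0.0028  0.0014 -0.0014]
```

```bash
python3 -m jog '[[[0,0,-0.02],[0,0,0]],[[0,0,-0.035],[0,0,0]],[[0,0,-0.04],[0,0,0]],[[0,0,-0.04],[0,0,0]],[[0.02,0.01,-0.015],[0,0,0]]]' ; python3 go.py 0.61 0.0295 0.225 3.1
```

```text
time: 12.45
position: [0.5107, -0.2386, 0.2251]
tcp_rot: [[-0.049, 0.999, -0.005], [0.999, 0.049, 0.001], [0.001, -0.005, -1.0]]
ft_force: [0.2, -0.8, -2.1]
grip_width: 0.0162
t 12.45 p [ 0.5107 -0.2386  0.2251] jaw 2.83 w 0.0162 F [ 0.2 -0.8 -2.1] q [ 0.6   0.44 -0.37  1.96  0.22  0.79  0.16]
shift now-axes [ 2.629e-01  1.124e-01 -1.000e-04] goal-axes [2.623e-01 1.136e-01 1.000e-04] turn [-0.0048 -0.0014 -0.0047]
```

```bash
python3 -m jog '[[[0.04,0.018,0],[-0.004,0,-0.004]],[[0.045,0.02,0],[0,0,0]],[[0.045,0.02,0],[0,0,0]],[[0.045,0.02,0],[0,0,0]],[[0.03,0.013,0],[0,0,0]]]' ; python3 go.py 0.61 0.0295 0.16 3.1
```

```text
time: 12.95
position: [0.5944, -0.0272, 0.2297]
tcp_rot: [[-0.043, 0.999, 0.007], [0.999, 0.043, -0.002], [-0.003, 0.006, -1.0]]
ft_force: [-0.3, -0.8, -0.6]
grip_width: 0.0164
t 12.95 p [ 0.5944 -0.0272  0.2297] jaw 2.46 w 0.0164 F [-0.3 -0.8 -0.6] q [ 0.21  0.47 -0.38  1.89  0.23  0.82 -0.24]
shift now-axes [0.0561 0.0175 0.0696] goal-axes [0.0557 0.0186 0.0697] turn [ 0.0064  0.0028 -0.0111]
```

```bash
python3 -m jog '[[[0.035,0.012,0],[0.006,0.002,-0.01]],[[0.008,0.003,0],[0,0,0]],[[0,0,0.01],[0,0,0]],[[0,0,0.02],[0,0,0]],[[0,0,0.01],[0,0,0]]]' ; python3 go.py 0.61 0.0295 0.16 3.1
```

```text
time: 13.45
position: [0.6087, 0.0233, 0.1886]
tcp_rot: [[-0.061, 0.998, 0.003], [0.998, 0.061, 0.001], [0.001, 0.003, -1.0]]
ft_force: [-0.3, -0.8, -0.2]
grip_width: 0.0163
t 13.45 p [0.6087 0.0233 0.1886] jaw 3.47 w 0.0163 F [-0.3 -0.8 -0.2] q [ 0.12  0.53 -0.36  1.9   0.27  0.75 -0.34]
shift now-axes [0.0061 0.0016 0.0286] goal-axes [0.0061 0.0016 0.0286] turn [ 0.003  -0.0006  0.0065]
```

```bash
python3 -m jog '[[[0.005,0.0015,0.015],[0.003,0,0.006]],[[0,0,0.012],[0,0,0]],[[0,0,0.006],[0,0,0]],[[0,0,0],[0,0,0]],[[0,0,0],[0,0,0]]]' ; python3 go.py 0.61 0.0295 0.1 3.1
python3 - <<'E'
from vial import *
from workcell import env
p=env.sense()["position"]
S=snap(env,"scene",6)
S.crop(290,220,370,300,7,"pics/s6.png",1.4)
print(p,vial_at(S,(317,250,335,285),p[2]-.0732))
for z in(0,.05): print(S.proj([p[0],p[1],p[2]-.0732+z]))
print(S.proj([.61,.0295,.05]))
# hole ellipse from scene0
S0=load("scene0")
for S1,b in((S0,(318,274,338,288)),(load("scene5"),(318,274,338,288))):
    g=S1.img[b[1]:b[3],b[0]:b[2]].mean(2); G=cv2.resize(g,None,fx=8,fy=8,interpolation=cv2.INTER_CUBIC)
    m=(G<(np.percentile(G,90)+G.min())/2).astype(np.uint8)
    c=[k for k in cv2.findContours(m,0,1)[0] if cv2.contourArea(k)>500]
    for k in c:
        e=cv2.fitEllipse(k);uv=((e[0][0]+.5)/8-.5+b[0],(e[0][1]+.5)/8-.5+b[1]);print(uv,e[1],S1.plane(*uv,.05))
E
```

```text
time: 13.95
position: [0.6084, 0.0246, 0.1507]
tcp_rot: [[-0.049, 0.999, -0.005], [0.999, 0.049, -0.001], [-0.001, -0.005, -1.0]]
ft_force: [-0.1, 0.5, -1.2]
grip_width: 0.0164
t 13.95 p [0.6084 0.0246 0.1507] jaw 2.83 w 0.0164 F [-0.1  0.5 -1.2] q [ 0.1   0.58 -0.34  1.93  0.29  0.69 -0.37]
shift now-axes [0.0049 0.0021 0.0506] goal-axes [0.0048 0.0019 0.0507] turn [-0.0046  0.001  -0.0048]
[0.6084 0.0246 0.1507] (array([0.6039, 0.0265, 0.0775]), (np.float64(324.8389177042429), np.float64(273.3125)), np.float64(6.25), array([  0.0212, 319.0494]))
[325.051  272.1171]
[324.5651 254.0234]
[327.5482 281.242 ]
(327.6930112838745, 281.07215881347656) (47.49491500854492, 76.82305908203125) [0.6097 0.0301 0.05  ]
(327.70514583587646, 281.0740718841553) (47.5228385925293, 76.88462829589844) [0.6097 0.0301 0.05  ]
```

View pics/s6.png

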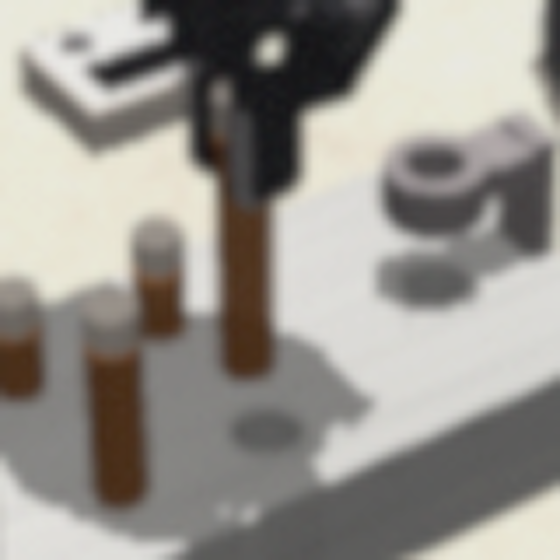

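```bash
python3 -m jog '[[[0.004,0.002,0.008],[-0.004,0.001,-0.004]],[[0,0,0.006],[0,0,0]],[[0,0,0.003],[0,0,0]],[[0,0,0],[0,0,0]],[[0,0,0],[0,0,0]]]' ; python3 go.py 0.61 0.030 0.1 3.1
```

```text
time: 14.5
position: [0.6111, 0.0292, 0.1336]
tcp_rot: [[-0.054, 0.999, 0.002], [0.999, 0.054, 0.0], [0.0, 0.002, -1.0]]
ft_force: [0.9, 0.2, -0.2]
grip_width: 0.0162
t 14.5 p [0.6111 0.0292 0.1336] jaw 3.08 w 0.0162 F [ 0.9  0.2 -0.2] q [ 0.08  0.6  -0.33  1.94  0.31  0.65 -0.39]
shift now-axes [ 0.0008 -0.0012  0.0336] goal-axes [ 0.0008 -0.0011  0.0336] turn [ 0.0024 -0.0002 -0.0003]
```

```bash
python3 -m jog '[[[0.0007,-0.001,0.003],[0.002,0,0]],[[0,0,0.002],[0,0,0]],[[0,0,0],[0,0,0]],[[0,0,0],[0,0,0]],[[0,0,0],[0,0,0]]]' ; python3 go.py 0.61 0.030 0.0932 3.1
python3 - <<'E'
from vial import *
from workcell import env
p=env.sense()["position"]
S=snap(env,"scene",7)
S.crop(300,250,350,300,11,"pics/s7.png",1.4)
print(p,vial_at(S,(317,250,335,285),p[2]-.0732))
for z in(0,.05): print(S.proj([p[0],p[1],p[2]-.0732+z]))
E
```

```text
time: 15.0
position: [0.6102, 0.0299, 0.1285]
tcp_rot: [[-0.054, 0.999, 0.001], [0.999, 0.054, 0.0], [0.0, 0.001, -1.0]]
ft_force: [-0.2, 0.0, -0.7]
grip_width: 0.0164
t 15.0 p [0.6102 0.0299 0.1285] jaw 3.07 w 0.0164 F [-0.2  0.  -0.7] q [ 0.08  0.61 -0.33  1.94  0.31  0.64 -0.39]
shift now-axes [ 0.0001 -0.0002  0.0353] goal-axes [ 0.0001 -0.0002  0.0353] turn [ 0.0007 -0.0002 -0.0005]
[0.6102 0.0299 0.1285] (array([0.6078, 0.0316, 0.0553]), (np.float64(327.8580248783781), np.float64(281.1875)), np.float64(6.5), array([  0.0454, 315.0792]))
[327.701  279.4252]
[327.302  261.8103]
```

View pics/s7.png

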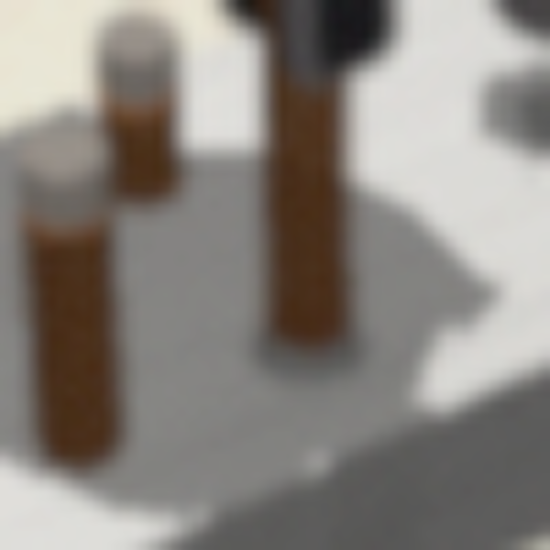

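```bash
python3 -m jog '[[[0,0,0.003],[0,0,0]],[[0,0,0.004],[0,0,0]],[[0,0,0.003],[0,0,0]],[[0,0,0],[0,0,0]],[[0,0,0],[0,0,0]]]' ; python3 go.py 0.61 0.030 0.0932 3.1
```

```text
time: 15.55
position: [0.6102, 0.0298, 0.1175]
tcp_rot: [[-0.053, 0.999, 0.001], [0.999, 0.053, 0.0], [0.0, 0.001, -1.0]]
ft_force: [-1.2, -0.1, -1.0]
grip_width: 0.0164
t 15.55 p [0.6102 0.0298 0.1175] jaw 3.07 w 0.0164 F [-1.2 -0.1 -1. ] q [ 0.07  0.62 -0.32  1.95  0.32  0.62 -0.4 ]
shift now-axes [ 0.0002 -0.0002  0.0243] goal-axes [ 0.0002 -0.0002  0.0243] turn [ 0.0007 -0.0001 -0.0006]
```

```bash
python3 -m jog '[[[0,0,0.005],[0,0,0]],[[0,0,0.006],[0,0,0]],[[0,0,0.005],[0,0,0]],[[0,0,0.001],[0,0,0]],[[0,0,0],[0,0,0]]]' ; python3 go.py 0.61 0.030 0.0932 3.1
```

```text
time: 16.05
position: [0.6101, 0.0298, 0.0987]
tcp_rot: [[-0.054, 0.999, 0.0], [0.999, 0.054, 0.0], [0.0, 0.0, -1.0]]
ft_force: [0.6, 0.2, -0.4]
grip_width: 0.0163
t 16.05 p [0.6101 0.0298 0.0987] jaw 3.07 w 0.0163 F [ 0.6  0.2 -0.4] q [ 0.06  0.65 -0.3   1.96  0.34  0.58 -0.41]
shift now-axes [ 0.0002 -0.0001  0.0055] goal-axes [ 0.0002 -0.0001  0.0055] turn [ 0.0003 -0.0002 -0.0005]
```

```bash
python3 -m jog '[[[0,0,0.002],[0,0,0]],[[0,0,0.002],[0,0,0]],[[0,0,0.001],[0,0,0]],[[0,0,0],[0,0,0]],[[0,0,0],[0,0,0]]]' ; python3 go.py 0.61 0.030 0.0932 3.1;python3 -m jog '[[[0,0,0],[0,0,0]],[[0,0,0],[0,0,0]],[[0,0,0],[0,0,0]],[[0,0,0],[0,0,0]],[[0,0,0],[0,0,0]]]' 0.45;  python3 -m jog '[[[0,0,-0.01],[0,0,0]],[[0,0,-0.03],[0,0,0]],[[0,0,-0.04],[0,0,0]],[[0,0,-0.04],[0,0,0]],[[0,0,-0.01],[0,0,0]]]'; python3 go.py 0.61 0.030 0.2 3.1
```

```text
time: 16.55
position: [0.6103, 0.0299, 0.0935]
tcp_rot: [[-0.054, 0.999, 0.001], [0.999, 0.054, 0.0], [0.0, 0.001, -1.0]]
ft_force: [-0.6, -0.3, -0.9]
grip_width: 0.0165
t 16.55 p [0.6103 0.0299 0.0935] jaw 3.07 w 0.0165 F [-0.6 -0.3 -0.9] q [ 0.06  0.65 -0.3   1.96  0.34  0.57 -0.42]
shift now-axes [ 0.0001 -0.0003  0.0003] goal-axes [ 0.0001 -0.0003  0.0003] turn [ 0.0008 -0.0002 -0.0005]
time: 17.05
position: [0.6106, 0.0299, 0.094]
tcp_rot: [[-0.054, 0.999, 0.002], [0.999, 0.054, 0.0], [0.0, 0.002, -1.0]]
ft_force: [-0.3, 0.2, 0.2]
grip_width: 0.0385
time: 17.55
position: [0.6092, 0.0303, 0.2287]
tcp_rot: [[-0.055, 0.998, -0.003], [0.999, 0.055, 0.001], [0.001, -0.003, -1.0]]
ft_force: [1.1, 0.1, -0.4]
grip_width: 0.0384
t 17.55 p [0.6092 0.0303 0.2287] jaw 3.14 w 0.0384 F [ 1.1  0.1 -0.4] q [ 0.12  0.49 -0.38  1.86  0.24  0.84 -0.32]
shift now-axes [-0.0004  0.0009  0.0287] goal-axes [-0.0004  0.0008  0.0287] turn [-0.0032 -0.0007  0.0007]
```

Run:
```python
from h import *
np.set_printoptions(precision=4,suppress=True)
S=load("scene0");T=load("top0")
T.crop(205,270,255,320,12,"pics/t_h.png",1.5); S.crop(360,165,410,245,9,"pics/s_h.png",1.8)
D=T.cloud();C=S.cloud()
# stand top face pixels at z~.11
m=((np.abs(D[...,2]-.11)<.006)&(np.abs(D[...,0]-.46)<.06)&(np.abs(D[...,1]-.28)<.06)).astype(np.uint8)
m=cv2.morphologyEx(m,cv2.MORPH_CLOSE,np.ones((9,9)))
c=max(cv2.findContours(m,0,1)[0],key=cv2.contourArea);b=cv2.boxPoints(cv2.minAreaRect(c))
P=np.array([T.plane(u,v,.11) for u,v in b]);print("stand",P[:,:2].tolist(),P.mean(0),np.linalg.norm(P-np.roll(P,1,0),axis=1),np.degrees(np.arctan2(*(P[1]-P[0])[[1,0]])))
for nm,M in(("T",D),("S",C)):
    k=(M[...,2]>.172)&(M[...,2]<.19)&(np.abs(M[...,0]-.46)<.05)&(np.abs(M[...,1]-.285)<.04);print(nm,k.sum(),M[k].mean(0),M[k].min(0),M[k].max(0))
for u,v in((361.6,215.6),(417.6,227.6)): print("foot",S.plane(u,v,0))
for u,v in((195.8,283.7),(230.8,333.3)): print("footT",T.plane(u,v,0))
for nm,lo in(("p2",(.49,.36)),("p3",(.36,.28))):
    k=(C[...,2]>.11)&(C[...,0]<.60)&(C[...,0]>.25)&(C[...,1]>.2)&(C[...,1]<.45)
q=C[k];print(len(q))
h,xe,ye=np.histogram2d(q[:,0],q[:,1],bins=[np.arange(.25,.61,.02),np.arange(.2,.46,.02)])
for i,r in enumerate(h): print(round(xe[i],2),r.astype(int))
```

```text
stand [[0.4390193784079257, 0.3328368166220991], [0.4993140176182861, 0.3105435062759915], [0.476785327604321, 0.25014737596601316], [0.41663360129993465, 0.2725095920721699]] [0.4579 0.2915 0.11  ] [0.0643 0.0643 0.0645 0.0642] -20.291344803874626
T 68 [0.458  0.291  0.1811] [0.4481 0.2795 0.1726] [0.47   0.3025 0.1881]
S 55 [0.4639 0.289  0.1791] [0.4494 0.2791 0.172 ] [0.4733 0.3027 0.1857]
foot [0.3525 0.2998 0.    ]
foot [0.4916 0.3976 0.    ]
footT [0.4842 0.3983 0.    ]
footT [0.3499 0.2971 0.    ]
1499
0.25 [0 0 0 0 0 0 0 0 0 0 0 0]
0.27 [0 0 0 0 0 0 0 0 0 0 0 0]
0.29 [0 0 0 0 0 0 0 0 0 0 0 0]
0.31 [0 0 0 0 0 0 0 0 0 0 0 0]
0.33 [ 0  0  0  0 71  1  0  0  0  0  0  0]
0.35 [  0   0   0   0 251 138   0   0   0   0   0   0]
0.37 [0 0 0 0 0 0 0 0 0 0 0 0]
0.39 [0 0 0 0 0 0 0 0 0 0 0 0]
0.41 [0 0 0 1 3 0 0 0 0 0 0 0]
0.43 [ 0  0  0 11  8  0  3  0  0  0  0  0]
0.45 [  0   0   5  18 164  11   4   0   0   0   0   0]
0.47 [  0   0   5   9  76  13   0   0   0 152   6   0]
0.49 [  0   0   0   0   4   9   0   0   0 236 123   0]
0.51 [0 0 0 0 0 0 0 0 0 0 0 0]
0.53 [0 0 0 0 0 0 0 0 0 0 0 0]
0.55 [0 0 0 0 0 0 0 0 0 0 0 2]
0.57 [ 0  0  0  0  0  0  0  0  0  0  0 85]
```

View pics/t_h.png

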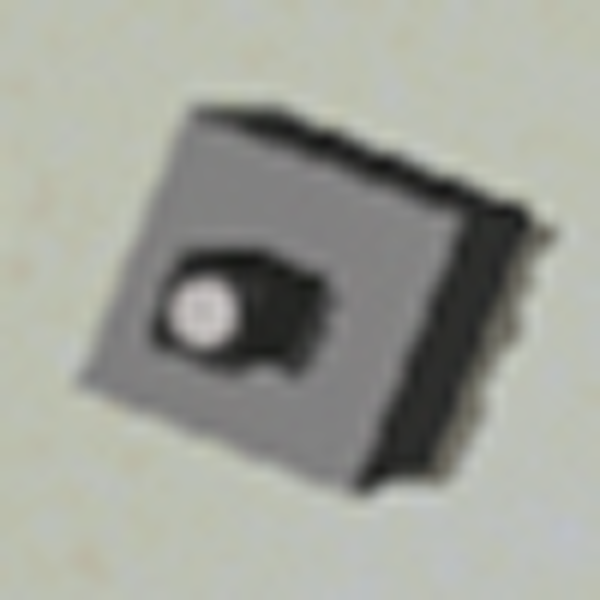

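View pics/s_h.png

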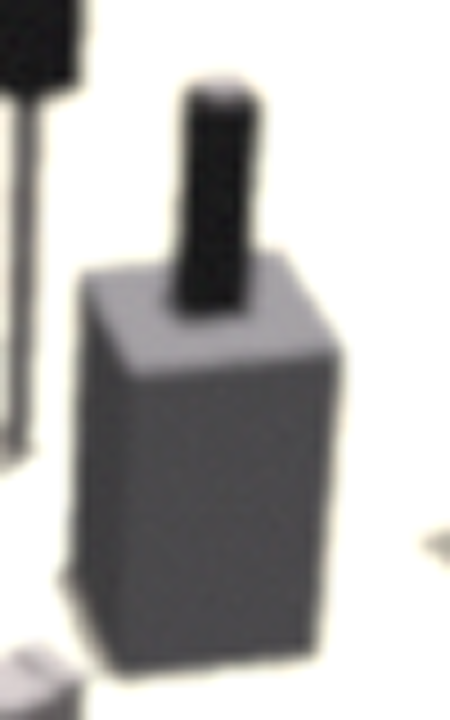

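```bash
python3 -m jog '[[[0.03,-0.02,-0.004],[0,0,0.136]],[[0.04,-0.016,-0.004],[0,0,0.136]],[[0.045,-0.01,0],[0,0,0.136]],[[0.045,-0.003,0],[0,0,0]],[[0.045,-0.003,0],[0,0,0]]]' 0.6; python3 go.py 0.458 0.2915 0.23 -20.3
```

```text
time: 18.05
position: [0.6026, 0.2288, 0.242]
tcp_rot: [[0.375, 0.927, 0.002], [0.927, -0.375, -0.003], [-0.002, 0.003, -1.0]]
ft_force: [0.9, 0.4, -0.1]
grip_width: 0.0512
t 18.05 p [0.6026 0.2288 0.242 ] jaw -22.02 w 0.0512 F [ 0.9  0.4 -0.1] q [-0.27  0.5  -0.27  1.77  0.17  0.89 -1.  ]
shift now-axes [ 0.0039 -0.1576  0.0115] goal-axes [ 0.0086 -0.1574  0.012 ] turn [ 0.0031  0.0018 -0.0301]
```

```bash
python3 -m jog '[[[0.002,-0.035,0],[0.003,0,-0.03]],[[0.002,-0.04,0],[0,0,0]],[[0.002,-0.04,0],[0,0,0]],[[0.001,-0.02,0],[0,0,0]],[[0,0,0],[0,0,0]]]' 0.6; python3 go.py 0.458 0.2915 0.23 -20.3
```

```text
time: 18.55
position: [0.4733, 0.2937, 0.2412]
tcp_rot: [[0.336, 0.942, -0.001], [0.942, -0.336, 0.003], [0.002, -0.002, -1.0]]
ft_force: [0.7, -0.6, -0.0]
grip_width: 0.0516
t 18.55 p [0.4733 0.2937 0.2412] jaw -19.65 w 0.0516 F [ 0.7 -0.6 -0. ] q [-0.43  0.4  -0.32  1.96  0.17  0.8  -1.18]
shift now-axes [-0.0073 -0.0137  0.0112] goal-axes [-0.0074 -0.0136  0.0112] turn [-0.0022 -0.0019  0.0113]
```

Run:
```python
from vial import *
from workcell import env
S=snap(env,"scene",8);T=snap(env,"top",8)
cv2.imwrite("pics/s8.png",S.img[...,::-1])
S.crop(240,220,360,320,6,"pics/s8b.png",1.4)
```

```text
(no output)
```

View pics/s8.png

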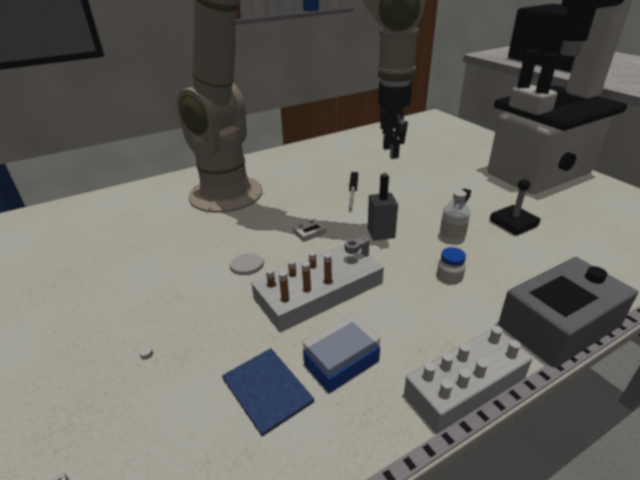

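View pics/s8b.png

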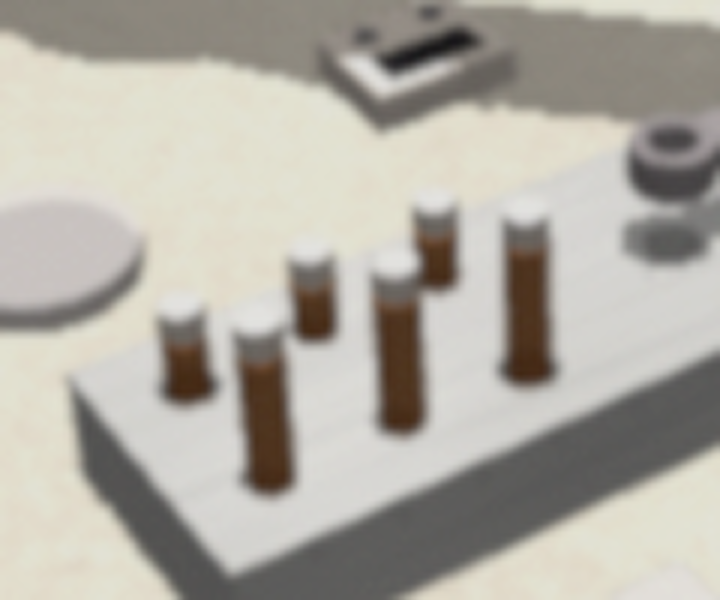

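Run:
```python
from h import *
o=[]
for n in("scene2","scene8"):
    S=load(n);c=S.img[140:260,340:490,::-1];o.append(cv2.resize(np.clip(c*1.3,0,255).astype(np.uint8),None,fx=2.6,fy=2.6,interpolation=cv2.INTER_CUBIC))
t=load("top8").img[260:380,150:300,::-1];t=cv2.resize(np.clip(t*1.3,0,255).astype(np.uint8),None,fx=2.6,fy=2.6)
cv2.imwrite("pics/cmp.png",np.hstack(o));cv2.imwrite("pics/cmpt.png",t)
```

```text
(no output)
```

View pics/cmp.png

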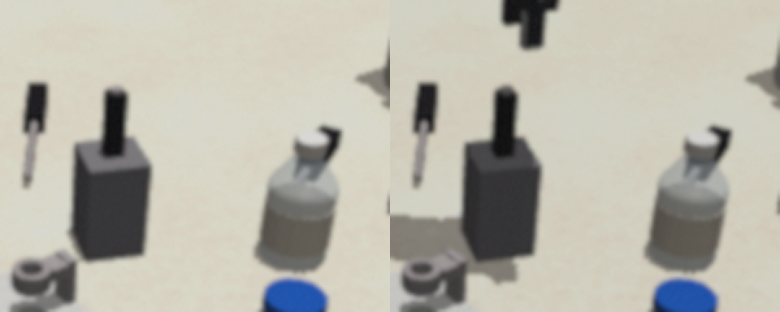

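View pics/cmpt.png

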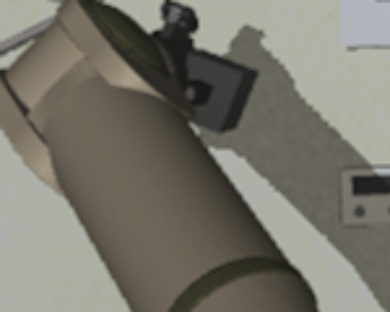

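```bash
python3 -m jog '[[[-0.006,-0.011,0.01],[-0.002,-0.002,0.010]],[[0,0,0.006],[0,0,0]],[[0,0,0],[0,0,0]],[[0,0,0],[0,0,0]],[[0,0,0],[0,0,0]]]' 0.6; python3 go.py 0.458 0.2915 0.134 -20.3
```

```text
time: 19.15
position: [0.4701, 0.2876, 0.2249]
tcp_rot: [[0.355, 0.935, 0.004], [0.935, -0.355, -0.0], [0.001, 0.004, -1.0]]
ft_force: [0.9, 0.1, -0.2]
grip_width: 0.051
t 19.15 p [0.4701 0.2876 0.2249] jaw -20.82 w 0.051 F [ 0.9  0.1 -0.2] q [-0.43  0.41 -0.3   2.    0.18  0.75 -1.21]
shift now-axes [-0.0008 -0.013   0.0908] goal-axes [-0.0006 -0.0127  0.0909] turn [ 0.0038 -0.0011 -0.0091]
```

```bash
python3 -m jog '[[[-0.0005,-0.010,0.004],[0.004,-0.001,-0.009]],[[0,-0.002,0.004],[0,0,0]],[[0,0,0.004],[0,0,0]],[[0,0,0],[0,0,0]],[[0,0,0],[0,0,0]]]' 0.6; python3 go.py 0.458 0.2915 0.134 -20.3
```

```text
time: 19.65
position: [0.4584, 0.2918, 0.212]
tcp_rot: [[0.347, 0.938, -0.0], [0.938, -0.347, 0.001], [0.001, -0.0, -1.0]]
ft_force: [-0.8, -0.1, -0.0]
grip_width: 0.0514
t 19.65 p [0.4584 0.2918 0.212 ] jaw -20.28 w 0.0514 F [-0.8 -0.1 -0. ] q [-0.45  0.42 -0.3   2.02  0.19  0.72 -1.22]
shift now-axes [-0.0005 -0.0002  0.078 ] goal-axes [-0.0005 -0.0003  0.078 ] turn [-0.0003 -0.0006  0.0004]
```

```bash
python3 -m jog '[[[0,0,0.010],[0,0,0]],[[0,0,0.02],[0,0,0]],[[0,0,0.02],[0,0,0]],[[0,0,0.010],[0,0,0]],[[0,0,0],[0,0,0]]]' 0.6; python3 go.py 0.458 0.2915 0.134 -20.3
```

```text
time: 20.15
position: [0.4591, 0.2921, 0.149]
tcp_rot: [[0.347, 0.938, 0.001], [0.938, -0.347, 0.002], [0.002, 0.001, -1.0]]
ft_force: [0.0, -0.5, 0.1]
grip_width: 0.0512
t 20.15 p [0.4591 0.2921 0.149 ] jaw -20.3 w 0.0512 F [ 0.  -0.5  0.1] q [-0.48  0.51 -0.27  2.08  0.24  0.58 -1.27]
shift now-axes [-0.001  -0.0008  0.015 ] goal-axes [-0.001  -0.0008  0.015 ] turn [ 0.0007 -0.0021 -0.    ]
```

```bash
python3 -m jog '[[[-0.001,-0.001,0.008],[0.001,-0.002,0]],[[0,0,0.005],[0,0,0]],[[0,0,0],[0,0,0]],[[0,0,0],[0,0,0]],[[0,0,0],[0,0,0]]]' 0.6;  python3 go.py 0.458 0.2915 0.134 -20.3; python3 -m jog '[[[0,0,0],[0,0,0]],[[0,0,0],[0,0,0]],[[0,0,0],[0,0,0]],[[0,0,0],[0,0,0]],[[0,0,0],[0,0,0]]]' 0; python3 go.py 0.458 0.2915 0.134 -20.3
```

```text
time: 20.65
position: [0.4585, 0.292, 0.1363]
tcp_rot: [[0.347, 0.938, 0.001], [0.938, -0.347, 0.001], [0.002, 0.001, -1.0]]
ft_force: [1.2, -0.1, -0.4]
grip_width: 0.0512
t 20.65 p [0.4585 0.292  0.1363] jaw -20.3 w 0.0512 F [ 1.2 -0.1 -0.4] q [-0.49  0.53 -0.26  2.09  0.25  0.55 -1.28]
shift now-axes [-0.0007 -0.0002  0.0023] goal-axes [-0.0007 -0.0002  0.0023] turn [ 0.0008 -0.0016 -0.0001]
time: 21.15
position: [0.4589, 0.2922, 0.1373]
tcp_rot: [[0.347, 0.938, 0.003], [0.938, -0.347, 0.002], [0.003, 0.002, -1.0]]
ft_force: [0.7, -0.1, -1.0]
grip_width: 0.0194
t 21.15 p [0.4589 0.2922 0.1373] jaw -20.32 w 0.0194 F [ 0.7 -0.1 -1. ] q [-0.49  0.53 -0.26  2.09  0.25  0.55 -1.28]
shift now-axes [-0.001  -0.0006  0.0033] goal-axes [-0.001  -0.0006  0.0033] turn [ 0.0018 -0.0029 -0.0003]
```

```bash
python3 -m jog '[[[0,0,-0.008],[0,0,0]],[[0,0,-0.012],[0,0,0]],[[0,0,-0.015],[0,0,0]],[[0,0,-0.015],[0,0,0]],[[0,0,-0.015],[0,0,0]]]' ; python3 go.py 0.4589 0.2922 0.26 -20.3
```

```text
time: 21.65
position: [0.4577, 0.2916, 0.2058]
tcp_rot: [[0.347, 0.938, -0.0], [0.938, -0.347, 0.0], [0.0, -0.0, -1.0]]
ft_force: [0.6, -0.3, -1.5]
grip_width: 0.0191
t 21.65 p [0.4577 0.2916 0.2058] jaw -20.29 w 0.0191 F [ 0.6 -0.3 -1.5] q [-0.45  0.43 -0.3   2.03  0.19  0.71 -1.23]
shift now-axes [ 0.001   0.0009 -0.0542] goal-axes [ 0.0009  0.0009 -0.0542] turn [-0.0002 -0.0003  0.0002]
```

```bash
python3 -m jog '[[[0,0,-0.015],[0,0,0]],[[0,0,-0.015],[0,0,0]],[[0,0,-0.015],[0,0,0]],[[0,0,-0.005],[0,0,0]],[[0,0,0],[0,0,0]]]' ; python3 go.py 0.572 0.117 0.265 -20.3
python3 - <<'E'
from h import *
from workcell import env
S=snap(env,"scene",9)
S.crop(330,100,450,250,4,"pics/s9.png",1.4)
E
```

```text
time: 22.15
position: [0.458, 0.2921, 0.2647]
tcp_rot: [[0.347, 0.938, 0.006], [0.938, -0.347, 0.004], [0.006, 0.004, -1.0]]
ft_force: [0.7, 0.2, -0.1]
grip_width: 0.0191
t 22.15 p [0.458  0.2921 0.2647] jaw -20.29 w 0.0191 F [ 0.7  0.2 -0.1] q [-0.43  0.36 -0.32  1.97  0.15  0.83 -1.19]
shift now-axes [-0.1247  0.1676 -0.0004] goal-axes [-0.1247  0.1676 -0.0003] turn [ 0.0038 -0.0062  0.0003]
```

View pics/s9.png

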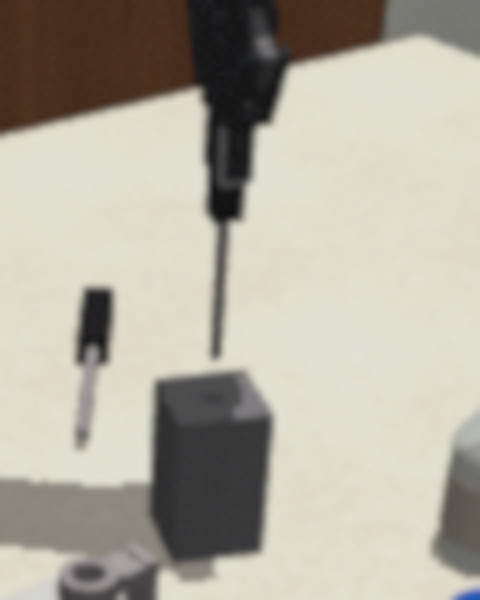

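Run:
```python
from h import *
np.set_printoptions(precision=4,suppress=True)
S0=load("scene0");T=load("top0");S5=load("scene5")
S0.crop(335,230,385,275,14,"pics/s_ring.png",1.2);T.crop(277,235,317,270,16,"pics/t_ring.png",1.3)
for S1 in(S0,S5):
  b=(342,236,362,250)
  g=S1.img[b[1]:b[3],b[0]:b[2]].mean(2); G=cv2.resize(g,None,fx=10,fy=10,interpolation=cv2.INTER_CUBIC)
  for th in(60,70,80,90):
    m=(G<th).astype(np.uint8)
    for k in cv2.findContours(m,cv2.RETR_LIST,1)[0]:
        if 500<cv2.contourArea(k)<8000 and len(k)>5:
            e=cv2.fitEllipse(k);uv=((e[0][0]+.5)/10-.5+b[0],(e[0][1]+.5)/10-.5+b[1]);print(th,np.round(uv,2),np.round(np.array(e[1])/10,1),S1.plane(*uv,.1))
print(np.round(S0.img[236:252,342:362].mean(2)).astype(int))
print(np.round(T.img[244:262,286:308].mean(2)).astype(int))
```

```text
60 [353.33 246.89] [ 5.4 15.5] [0.5878 0.1127 0.1   ]
60 [351.76 242.88] [2.4 6. ] [0.5725 0.1184 0.1   ]
70 [353.45 246.95] [ 5.5 16.7] [0.5881 0.1128 0.1   ]
70 [351.69 242.83] [3.5 7. ] [0.5722 0.1184 0.1   ]
80 [353.59 246.97] [ 5.6 17.9] [0.5884 0.113  0.1   ]
80 [351.67 242.85] [4.2 7.8] [0.5723 0.1183 0.1   ]
90 [353.87 246.92] [ 6.1 19.4] [0.5885 0.1137 0.1   ]
90 [351.66 242.87] [5.  8.6] [0.5723 0.1183 0.1   ]
60 [353.28 246.9 ] [ 5.3 15.2] [0.5878 0.1126 0.1   ]
60 [351.77 242.89] [2.1 5.8] [0.5725 0.1184 0.1   ]
70 [353.42 246.96] [ 5.4 16.4] [0.5881 0.1127 0.1   ]
70 [351.72 242.83] [3.2 6.7] [0.5723 0.1185 0.1   ]
80 [353.57 246.98] [ 5.6 17.5] [0.5884 0.113  0.1   ]
80 [351.68 242.85] [4.  7.6] [0.5723 0.1183 0.1   ]
90 [353.86 246.98] [ 5.9 19.1] [0.5887 0.1135 0.1   ]
90 [351.68 242.86] [4.7 8.4] [0.5723 0.1183 0.1   ]
[[156 156 157 157 157 157 156 156 156 157 157 157 157 157 158 157 156 154
  148 141]
 [155 156 157 158 157 156 156 155 156 155 155 156 156 156 156 154 150 145
  135 121]
 [155 155 156 156 155 153 151 148 147 145 147 148 148 149 149 144 137 131
  124 11
[... 2083 characters left out ...]
4 133 122 109 115 112  76  64
  110 133 131 131]
 [132 133 133 101  90 120 111  88  76 103 118 110 103 110 122  96  67  75
  110 132 131 130]
 [114 113 119  97  79 103 121 114 100 109 109  97 109 124 109  72  69  78
  109 132 131 130]
 [ 81  81  87  84  71  85 103 113 122 124 122 123 116 103  77  60  75  93
  120 132 130 130]
 [105 104 106 105 106 107 110 105  98  96  94  98  83  63  66  91 107 121
  132 131 131 130]
 [133 132 133 132 133 132 132 118  86  66  61  64  63  69  92 121 133 132
  130 130 130 130]
 [131 130 130 130 131 130 131 132 118 104 106 106 106 105 120 132 131 130
  130 130 130 130]
 [130 130 130 129 130 130 130 130 131 132 132 133 133 132 132 131 130 129
  130 129 130 130]]
```

View pics/s_ring.png

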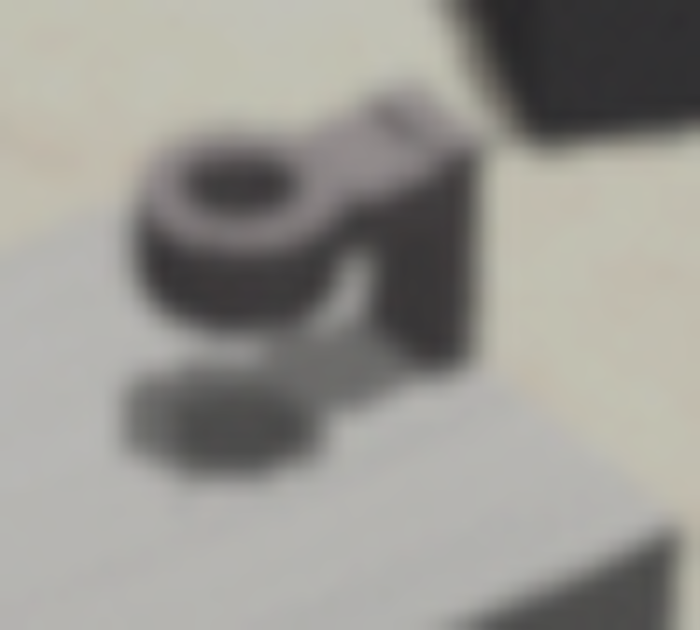

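View pics/t_ring.png

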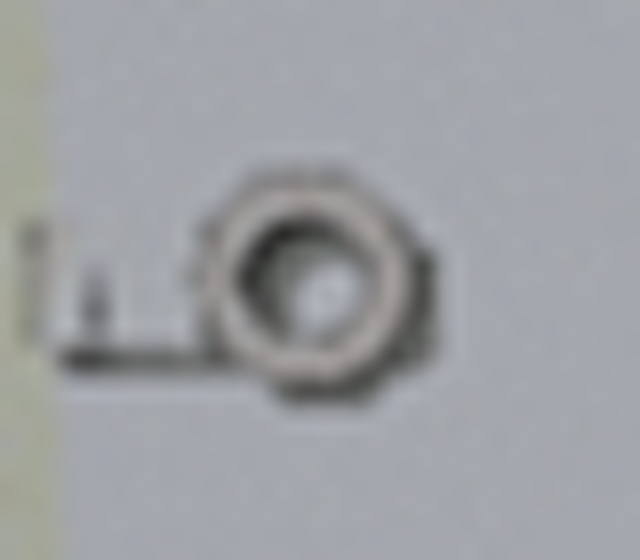

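```bash
python3 -m jog '[[[-0.02,0.027,0],[0.004,-0.006,0]],[[-0.025,0.034,0],[0,0,0]],[[-0.025,0.034,0],[0,0,0]],[[-0.015,0.02,0],[0,0,0]],[[-0.005,0.006,0],[0,0,0]]]' ; python3 go.py 0.5727 0.1177 0.265 -20.3
```

```text
time: 22.7
position: [0.5407, 0.1637, 0.261]
tcp_rot: [[0.34, 0.94, -0.005], [0.94, -0.34, -0.001], [-0.002, -0.005, -1.0]]
ft_force: [0.0, 0.9, -1.4]
grip_width: 0.0195
t 22.7 p [0.5407 0.1637 0.261 ] jaw -19.9 w 0.0195 F [ 0.   0.9 -1.4] q [-0.18  0.39 -0.29  1.92  0.14  0.86 -0.89]
shift now-axes [-0.0323  0.0457 -0.0041] goal-axes [-0.032  0.046 -0.004] turn [-0.0048  0.0023  0.007 ]
```

```bash
python3 -m jog '[[[-0.014,0.02,-0.003],[-0.004,0.002,0.006]],[[-0.01,0.014,0],[0,0,0]],[[-0.002,0.003,0],[0,0,0]],[[0,0,0],[0,0,0]],[[0,0,0],[0,0,0]]]' ; python3 go.py 0.5727 0.1177 0.265 -20.3
```

```text
time: 23.2
position: [0.5644, 0.128, 0.261]
tcp_rot: [[0.345, 0.939, -0.007], [0.939, -0.345, 0.001], [-0.002, -0.007, -1.0]]
ft_force: [-0.1, 0.1, -0.6]
grip_width: 0.0193
t 23.2 p [0.5644 0.128  0.261 ] jaw -20.16 w 0.0193 F [-0.1  0.1 -0.6] q [-0.12  0.41 -0.28  1.89  0.14  0.87 -0.82]
shift now-axes [-0.0068  0.0113 -0.0041] goal-axes [-0.0068  0.0114 -0.004 ] turn [-0.0066  0.0018  0.0025]
```

```bash
python3 -m jog '[[[-0.006,0.010,0],[-0.006,0.002,0.002]],[[-0.001,0.001,0],[0,0,0]],[[0,0,0],[0,0,0]],[[0,0,0],[0,0,0]],[[0,0,0],[0,0,0]]]' ; python3 go.py 0.5727 0.1177 0.25 -20.3
cat > stem.py <<'E'
from h import *
np.set_printoptions(precision=4,suppress=True)
E
python3 - <<'E'
from stem import *
from workcell import env
p=env.sense()["position"];print(p)
S=snap(env,"scene",10);T=snap(env,"top",10)
S.crop(325,180,385,270,7,"pics/s10.png",1.2)
print("tip proj",S.proj([p[0],p[1],p[2]-.1273]),"under handle",S.proj([p[0],p[1],p[2]-.0273]))
print(S.img[205:236:5,338:366].mean(2).round().astype(int))
E
```

```text
time: 23.7
position: [0.5715, 0.12, 0.261]
tcp_rot: [[0.342, 0.94, -0.0], [0.94, -0.342, 0.001], [0.001, -0.001, -1.0]]
ft_force: [0.0, 0.3, -0.2]
grip_width: 0.0192
t 23.7 p [0.5715 0.12   0.261 ] jaw -20.03 w 0.0192 F [ 0.   0.3 -0.2] q [-0.1   0.41 -0.28  1.89  0.14  0.87 -0.8 ]
shift now-axes [-0.0017  0.0019  0.011 ] goal-axes [-0.0017  0.0019  0.011 ] turn [-0.0007 -0.001   0.0048]
[0.5715 0.12   0.261 ]
tip proj [352.2897 230.456 ] under handle [352.9828 191.8818]
[[155 155 155 156 156 156 156 158 157 154 142 120 103  81  59  65 101 137
  154 158 158 158 158 158 158 158 157 157]
 [157 157 157 157 157 156 156 157 157 153 133 103  83  65  54  71 117 149
  158 158 158 158 158 158 158 157 158 158]
 [158 157 157 157 158 158 158 158 158 158 158 154 135  97  63  71 116 150
  157 158 158 158 159 159 159 159 158 158]
 [158 158 158 158 158 158 158 159 158 159 158 154 130  87  60  78 120 150
  157 158 158 159 159 159 158 159 159 158]
 [158 159 158 158 157 157 157 158 158 159 159 154 130  85  60  79 122 152
  158 158 159 159 159 159 159 159 158 156]
 [158 158 158 158 157 157 158 158 159 159 158 156 146 124 109 121 145 158
  160 159 159 158 158 159 158 158 156 145]
 [158 158 158 157 157 158 158 158 158 158 157 157 157 157 157 158 158 158
  158 159 158 156 155 152 147 143 144 148]]
```

View pics/s10.png

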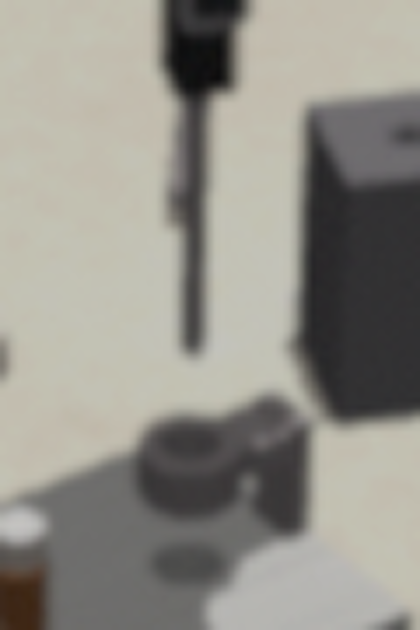

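```bash
python3 -m jog '[[[-0.0017,0.0019,0.005],[0,-0.001,0.004]],[[0,0,0.004],[0,0,0]],[[0,0,0],[0,0,0]],[[0,0,0],[0,0,0]],[[0,0,0],[0,0,0]]]' ; python3 go.py 0.5727 0.1177 0.162 -20.3
python3 - <<'E'
from stem import *
from workcell import env
p=env.sense()["position"]
S=snap(env,"scene",11)
S.crop(330,220,375,270,12,"pics/s11.png",1.3)
print("tip proj",S.proj([p[0],p[1],p[2]-.1273]))
b=(340,252,365,268)
g=S.img[b[1]:b[3],b[0]:b[2]].mean(2);print(g.round().astype(int))
for u,v in((351.6,259.9),(351.3,260)): print(S.plane(u,v,.05))
print(S.proj([.5727,.1177,.05]),S.proj([.5727,.1177,.1]))
E
```

```text
time: 24.3
position: [0.5726, 0.1175, 0.2509]
tcp_rot: [[0.346, 0.938, -0.001], [0.938, -0.346, 0.0], [-0.0, -0.001, -1.0]]
ft_force: [0.3, 0.1, -1.2]
grip_width: 0.0193
t 24.3 p [0.5726 0.1175 0.2509] jaw -20.27 w 0.0193 F [ 0.3  0.1 -1.2] q [-0.1   0.42 -0.27  1.89  0.15  0.85 -0.81]
shift now-axes [0.0003 0.0001 0.0889] goal-axes [0.0002 0.     0.0889] turn [-0.0012  0.0004  0.0005]
tip proj [351.5967 234.6609]
[[ 91  92  91  91  88  82  70  61  54  52  51  51  51  51  52  53  60  68
   79  86  80  65  53  48  47]
 [ 92  91  91  91  91  89  83  77  70  64  60  58  60  61  63  68  76  82
   88  89  85  73  61  52  48]
 [ 92  92  92  91  91  91  90  88  85  79  76  76  77  77  79  83  87  90
   90  91  88  83  74  63  52]
 [ 91  91  91  91  90  90  90  91  90  89  88  88  88  88  89  90  90  90
   90  90  90  89  84  76  65]
 [ 91  91  91  90  90  90  90  91  90  89  89  89  89  88  88  89  90  90
   90  89  90  91  90  91  90]
 [ 91  91  91  91  90  91  90  88  85  83  82  81  81  81  82  85  88  89
   90  91  92  95 101 112 122]
 [ 91  91  91  91  91  90  87  81  76  72  71  70  7
[... 384 characters left out ...]
1  91  89  87  80  73  69  68  67  67  68  70  75  83  95
  112 132 146 148 148 148 149]
 [ 91  92  91  91  91  90  90  87  83  79  78  78  78  78  80  85  95 111
  130 143 147 148 150 150 150]
 [ 91  91  91  91  91  91  90  90  89  88  88  88  88  88  89  95 111 130
  143 148 150 150 151 151 151]
 [ 91  92  91  91  91  90  90  90  90  90  90  91  91  94  99 112 131 144
  149 150 151 150 151 151 150]
 [ 91  91  91  90  91  90  91  90  90  90  90  90  92 104 120 134 145 150
  151 151 151 151 151 150 150]
 [ 91  91  90  91  91  91  91  90  90  89  90  90  93 108 130 145 151 152
  151 150 151 150 150 150 150]]
[0.5727 0.1187 0.05  ]
[0.5726 0.1179 0.05  ]
[351.2561 260.0467] [351.5479 243.0174]
```

View pics/s11.png

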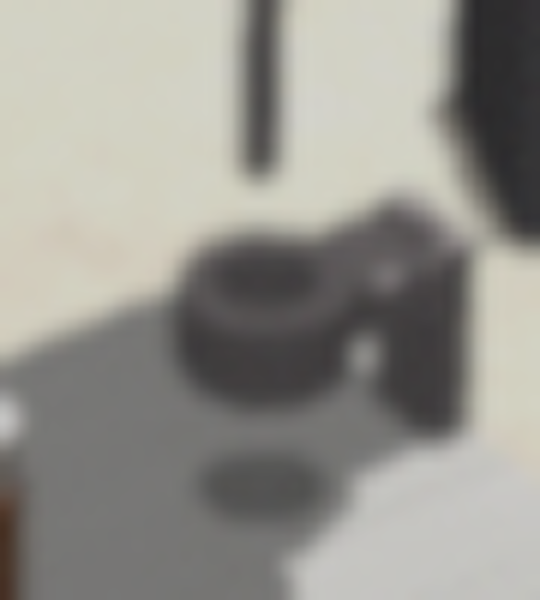

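```bash
python3 -m jog '[[[0.0003,0,0.005],[-0.001,0,0]],[[0,0,0.006],[0,0,0]],[[0,0,0.004],[0,0,0]],[[0,0,0],[0,0,0]],[[0,0,0],[0,0,0]]]' ; python3 go.py 0.5727 0.118 0.1623 -20.3
python3 - <<'E'
from stem import *
from workcell import env
p=env.sense()["position"]
S=snap(env,"scene",12)
S.crop(330,220,375,270,12,"pics/s12.png",1.5)
print("tip proj",S.proj([p[0],p[1],p[2]-.1273]))
E
```

```text
time: 24.85
position: [0.5727, 0.1179, 0.2344]
tcp_rot: [[0.346, 0.938, -0.0], [0.938, -0.346, -0.0], [-0.0, -0.0, -1.0]]
ft_force: [0.7, 0.2, -0.1]
grip_width: 0.0192
t 24.85 p [0.5727 0.1179 0.2344] jaw -20.27 w 0.0192 F [ 0.7  0.2 -0.1] q [-0.11  0.44 -0.27  1.91  0.16  0.81 -0.82]
shift now-axes [0.0002 0.     0.0721] goal-axes [ 0.0001 -0.      0.0721] turn [-0.0002  0.0004  0.0006]
tip proj [351.6393 240.4948]
```

View pics/s12.png

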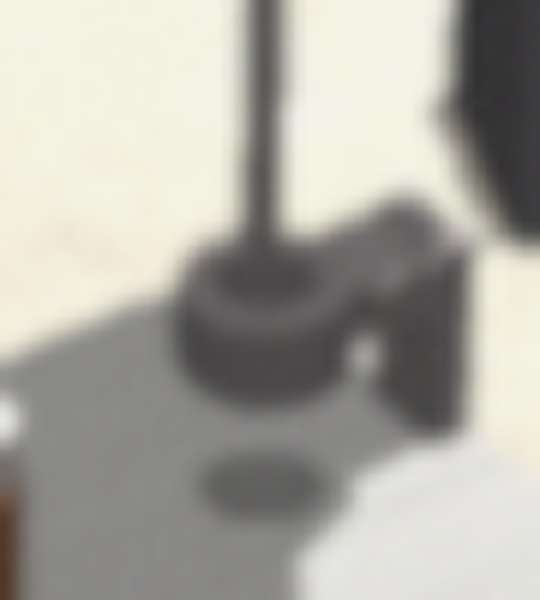

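```bash
python3 -m jog '[[[0,0,0.004],[0,0,0]],[[0,0,0.005],[0,0,0]],[[0,0,0.004],[0,0,0]],[[0,0,0],[0,0,0]],[[0,0,0],[0,0,0]]]' ; python3 go.py 0.5727 0.118 0.1623 -20.3
python3 - <<'E'
from stem import *
from workcell import env
p=env.sense()["position"]
S=snap(env,"scene",13)
S.crop(330,220,375,270,12,"pics/s13.png",1.7)
E
```

```text
time: 25.4
position: [0.5727, 0.1178, 0.2203]
tcp_rot: [[0.346, 0.938, -0.0], [0.938, -0.346, -0.0], [-0.0, -0.0, -1.0]]
ft_force: [0.1, 0.3, -0.7]
grip_width: 0.0192
t 25.4 p [0.5727 0.1178 0.2203] jaw -20.27 w 0.0192 F [ 0.1  0.3 -0.7] q [-0.11  0.46 -0.27  1.93  0.17  0.78 -0.82]
shift now-axes [ 0.0002 -0.0001  0.058 ] goal-axes [ 0.0001 -0.0001  0.058 ] turn [-0.      0.0003  0.0005]
```

View pics/s13.png

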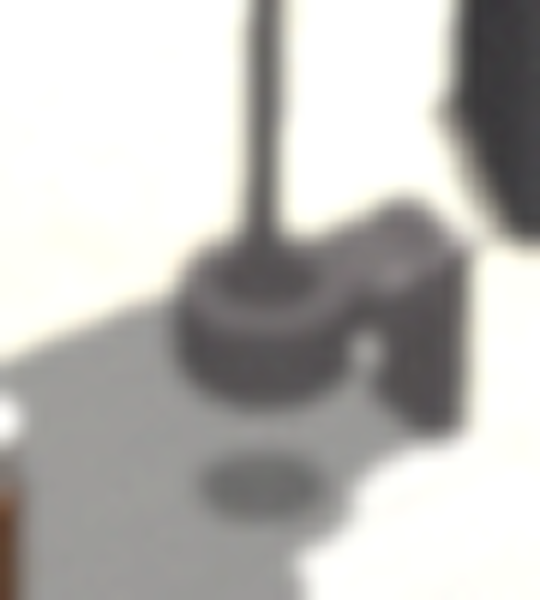

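```bash
python3 -m jog '[[[0,0,0.004],[0,0,0]],[[0,0,0.005],[0,0,0]],[[0,0,0.006],[0,0,0]],[[0,0,0.005],[0,0,0]],[[0,0,0],[0,0,0]]]' ; python3 go.py 0.5727 0.118 0.1623 -20.3
```

```text
time: 25.95
position: [0.5727, 0.1178, 0.1986]
tcp_rot: [[0.347, 0.938, 0.0], [0.938, -0.347, -0.0], [-0.0, 0.0, -1.0]]
ft_force: [-0.3, 0.4, -0.1]
grip_width: 0.0196
t 25.95 p [0.5727 0.1178 0.1986] jaw -20.27 w 0.0196 F [-0.3  0.4 -0.1] q [-0.12  0.48 -0.26  1.95  0.18  0.73 -0.84]
shift now-axes [ 0.0002 -0.0001  0.0363] goal-axes [ 0.0002 -0.0001  0.0363] turn [0.0001 0.0002 0.0005]
```

Tip now at about z = 0.071, just below the ring; one look before it enters the well.

```bash
python3 -m jog '[[[0.0002,0,0.004],[0,0,0]],[[0,0,0.004],[0,0,0]],[[0,0,0.002],[0,0,0]],[[0,0,0],[0,0,0]],[[0,0,0],[0,0,0]]]' ; python3 go.py 0.5727 0.118 0.1623 -20.3
python3 - <<'E'
from stem import *
from workcell import env
p=env.sense()["position"]
S=snap(env,"scene",14)
S.crop(330,215,375,270,11,"pics/s14.png",1.7)
print("tip proj",S.proj([p[0],p[1],p[2]-.1273]))
print(S.img[250:263,342:362].mean(2).round().astype(int))
E
```

```text
time: 26.45
position: [0.5728, 0.1181, 0.1876]
tcp_rot: [[0.346, 0.938, -0.0], [0.938, -0.346, -0.0], [-0.0, -0.0, -1.0]]
ft_force: [-0.3, 0.1, 0.1]
grip_width: 0.0193
t 26.45 p [0.5728 0.1181 0.1876] jaw -20.27 w 0.0193 F [-0.3  0.1  0.1] q [-0.12  0.5  -0.25  1.96  0.18  0.71 -0.84]
shift now-axes [-0.0002 -0.0001  0.0253] goal-axes [-0.0002 -0.0001  0.0253] turn [-0.0001  0.0003  0.0006]
tip proj [351.4976 256.6032]
[[ 91  89  79  61  50  49  49  48  49  51  50  50  50  50  49  50  57  75
   83  72]
 [ 91  90  84  72  58  51  48  48  50  49  50  50  50  50  50  55  67  79
   78  63]
 [ 92  91  89  83  72  62  55  52  50  50  49  51  52  54  60  69  80  85
   80  64]
 [ 92  92  92  89  84  78  71  63  54  51  52  57  63  69  76  83  89  90
   85  74]
 [ 92  92  92  91  90  88  84  74  61  53  56  67  77  84  87  90  91  91
   89  84]
 [ 92  91  91  92  91  91  89  82  66  58  62  77  86  90  91  91  90  91
   90  89]
 [ 91  91  91  91  91  91  90  84  73  65  70  81  88  90  90  91  90  90
   91  91]
 [ 92  91  91  91  91  89  86  82  74  69  72  79  83  85  88  90  91  91
   93  96]
 [ 92  92  92  91  88  82  76  73  70  67  69  70  73  76  83  88  91  92
   98 112]
 [ 93  92  92  89  82  72  67  66  66  66  66  66  66  68  75  84  90  96
  111 133]
 [ 92  92  92  88  81  69  64  64  65  65  66  64  63  65  72  83  90  97
  120 141]
 [ 92  92  92  89  83  73  66  64  65  65  65  64  65  67  74  85  89  96
  114 137]
 [ 92  92  91  90  87  81  73  69  68  68  68  68  70  75  82  88  92  98
  116 135]]
```

View pics/s14.png

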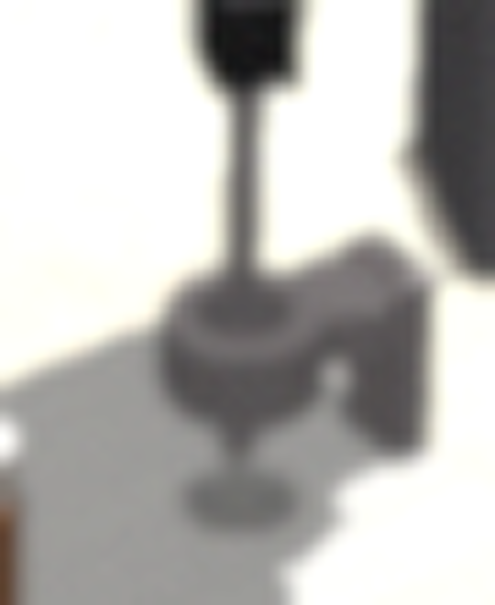

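```bash
python3 -m jog '[[[0,0,0.004],[0,0,0]],[[0,0,0.005],[0,0,0]],[[0,0,0.005],[0,0,0]],[[0,0,0.004],[0,0,0]],[[0,0,0],[0,0,0]]]' ; python3 go.py 0.5727 0.118 0.1623 -20.3
```

```text
time: 27.0
position: [0.5729, 0.1181, 0.1682]
tcp_rot: [[0.347, 0.938, 0.0], [0.938, -0.347, -0.0], [-0.0, 0.0, -1.0]]
ft_force: [0.1, -0.7, 0.9]
grip_width: 0.0195
t 27.0 p [0.5729 0.1181 0.1682] jaw -20.28 w 0.0195 F [ 0.1 -0.7  0.9] q [-0.13  0.52 -0.25  1.97  0.2   0.67 -0.85]
shift now-axes [-0.0001 -0.0002  0.0059] goal-axes [-0.0001 -0.0002  0.0059] turn [0.0003 0.0001 0.0004]
```

```bash
python3 -m jog '[[[0,0,0.003],[0,0,0]],[[0,0,0.002],[0,0,0]],[[0,0,0],[0,0,0]],[[0,0,0],[0,0,0]],[[0,0,0],[0,0,0]]]' ; python3 -m jog '[[[0,0,0],[0,0,0]],[[0,0,0],[0,0,0]],[[0,0,0],[0,0,0]],[[0,0,0],[0,0,0]],[[0,0,0],[0,0,0]]]' ; python3 go.py 0.5727 0.118 0.1623 -20.3
python3 - <<'E'
from stem import *
from workcell import env
S=snap(env,"scene",15)
S.crop(240,180,400,300,5,"pics/s15.png",1.4); cv2.imwrite("pics/s15f.png",S.img[...,::-1])
E
```

```text
time: 27.5
position: [0.573, 0.1181, 0.1627]
tcp_rot: [[0.346, 0.938, 0.0], [0.938, -0.346, -0.0], [-0.0, 0.0, -1.0]]
ft_force: [0.0, 0.3, -0.2]
grip_width: 0.0193
time: 28.0
position: [0.5732, 0.1182, 0.1631]
tcp_rot: [[0.347, 0.938, 0.001], [0.938, -0.347, 0.0], [0.0, 0.001, -1.0]]
ft_force: [-0.0, -0.2, -0.4]
grip_width: 0.0195
t 28.0 p [0.5732 0.1182 0.1631] jaw -20.28 w 0.0195 F [-0.  -0.2 -0.4] q [-0.13  0.53 -0.24  1.98  0.2   0.66 -0.86]
shift now-axes [-0.0003 -0.0004  0.0008] goal-axes [-0.0003 -0.0004  0.0008] turn [ 0.0009 -0.0004  0.0004]
```

View pics/s15.png

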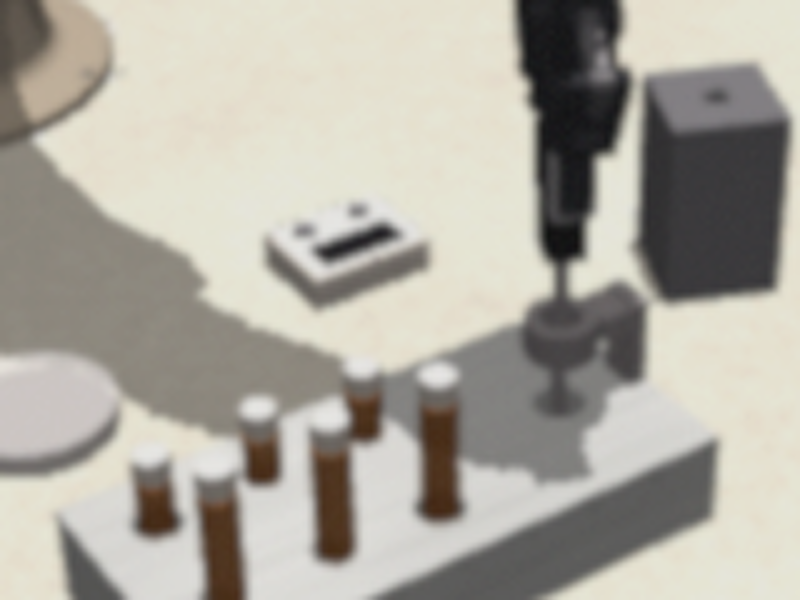

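View pics/s15f.png

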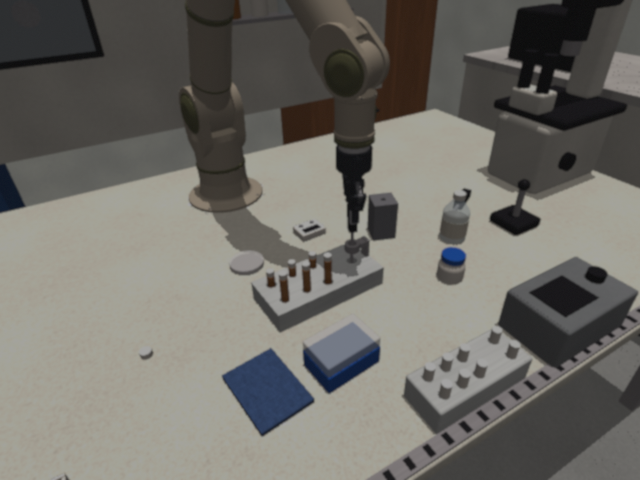

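Run:
```python
from workcell import env
print(env.close_job()); s=env.sense(); print(s["time"],s["position"],s["grip_width"])
```

```text
the job is handed in; nothing more can be done
None
the job is handed in; nothing more can be done
```

I stood both loose vials in the free holes of their own rows. I then drew the probe from its stand and lowered it through the guide ring into the well. The job was handed in at about t = 28 s with the probe still held; no verdict was reported.

**Vials:** In the last image both are seated upright, with their caps level with the fixed vials of their rows. Each was let go with its foot worked out at about 0.5 mm or less above the hole floor.

**Probe:**
- **Position:** The last check put the tip about 14 mm below the well's mouth and within about 1 mm of my estimate of its axis.
- **Upright and still:** The gripper was upright to within 0.001 rad, and the probe was gripped at 19.5 mm.
- **Contact:** Wrist forces stayed at about the 1 N noise level throughout, and the images showed clearance at the ring. I had no direct reading of contact between the probe and the block.

**Disagreements:**
- The two cameras put the ring's centre 1.5–3 mm apart along y. I used the scene camera's value, which matched its view of the well's mouth.
- The two larger free-standing probes were lying on their sides by t ≈ 5 s, before the arm went near them. One now leans on the bottle. The listed bystanders looked unmoved in the images, but I did not re-measure them.

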